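# Tighten a rotor's castle nut to the next slot and lock it with the cross pin

## Robot

A 7-joint arm with a two-finger parallel gripper is mounted at the origin on the work surface; the furniture and walls round the work are solid. World frame = base frame: x ahead of the robot, y to its left, z up, the work surface at z = 0. Lengths are in m, angles in rad, forces in N, time in s.
With the tool pointing down it reaches from about 0.35 to 0.9 m from the base axis. Payload 8.1 kg.
Tool frame: the origin (TCP) lies midway between the tips of the shut fingers; the grasp point (between the pads) lies 19 mm behind it; z points along the fingers, y is the direction in which the jaws open and shut (so a half turn about z gives the same grasp; the last joint's range is limited). The gripper opens to 92 mm and grips with 3 to 60 N. Pads are 19 mm wide; open, the fingers measure 130 mm over their backs; the gripper's body (75 mm by 190 mm) begins 47 mm behind the grasp point.
Start: joints at [1.175, 0.434, 0.025, 1.573, -0.012, 1.134, -0.075], TCP at [0.18, -0.598, 0.204] pointing down, gripper open.
Joint ranges: [-2.62, 2.62], [-0.44, 2.09], [-1.27, 1.32], [0.08, 2.57], [-1.32, 4.46], [0.12, 2], [-2.74, 2.74]. Speed limits (rad/s): [2.22, 2.22, 3.01, 3.01, 3.14, 3.14, 3.14].

## Interface

Orientations are given as a rotation vector (axis times angle).
In Python, from cell import monitor, get_image, get_calibration, workorder, look_for, masks_of gives the robot as it stands.
- The arm moves only by the shell command python3 -m crank 'ROWS' [FORCE]. ROWS is JSON, a list of rows, each a list of 3 entries, a list of its own where there are three numbers: the shift along the tool's x, y, z in cm, then the turn about the tool's z in degrees, then the closure in counts, from 0 (fully open) to 255 (shut). A call has 1 to 5 rows; each row shifts and turns the commanded pose from where the row before left it, along the tool's axes as they then stand; what a row does not reach is not made up. A row lasts 1/10 s, in which the tool goes at most 50 mm and 8.59 degrees, less where a joint would pass 70% of its speed; a pose out of reach is approached as far as the arm can. A call with a gripper value outside its range is refused whole. The fingers move at their own pace and stop on an object; FORCE is the grip in N (left out, the last holds). Time passes only in rows, so rows that do not move let the fingers close. It gives the time, the measured TCP pose, the force and the opening at its end, in the units of the state.
- monitor.observe(): the state, without advancing time (a new reading comes with each control period).
- get_image(name): name is "scene" or "top"; returns (picture, depth): 384x512x3 uint8, red, green, blue; 384x512 float32, m along the optical axis (not along the pixel's ray), 0 where there is no reading.
- get_calibration(name): a dict with "fx", "fy", "cx", "cy" (pixels), "R" (3x3) and "t" (3): a world point X has camera coordinates R X + t. Camera axes: x right, y down, z forward; pixel columns grow to the right and rows downward; lengths in m; the calibration is good to about 2 mm. A picture is of the moment at which its call begins. get_calibration takes no time and is no camera call.
- workorder.sign_off(): hands the job in, once; it reports no verdict.
Trained networks look in the newest picture that a camera, given by its name, has taken for a name from the list of things; names that differ only in an ending like _2 or _b are one class to them, and where a whole thing is asked for, a point or a joint stands for the part that bears it (a point fixed in the world has none). Each returns a list of dicts, best first, with "score" (0 to 1); they miss things now and then, are a little off and sometimes report something else, mostly with a low value. They report only what shows in the picture. A call takes as long as a camera call. They do not tell look-alikes from the thing itself.
- look_for(label, camera): "location" ([x, y, z] in m, in world coordinates, good to about 4 mm: the middle of the surface that is visible of it).
- masks_of(label, camera): "region" (384x512 bool, what is visible of it).
The state is a dict: "clock": time; "joints": joint angles; "dq": joint speeds; "joint_efforts": joint torques, N m; "position": TCP position; "ee_rot": TCP orientation; "force": force on the tool from outside, world axes, zero at the start; "ft_torque": the same for the moment, N m; "width": opening from 0.0 (shut) to 1.0 (fully open).
Only numpy, scipy, OpenCV 4.12 (cv2) and the standard library are available. Lean on these libraries where they do the work, as an engineer would, in place of code of your own. Each camera call takes 0.05 s, during which the arm holds its last target.

## Task

Turn the slotted castle nut on the rotor spindle clockwise (seen from above) until you feel it come tight on its washer, then go on only to the first slot that lines up with the cross hole in the spindle; slots that pass while the nut still runs loosely do not count, and do not leave it turned back. Then lift the locking pin from its rest, push it gently through slot and hole until its steel foot is up against the nut, and let go.

Things in the scene. Friction and masses are not known exactly. Their poses are not given: they have to be found in the camera images.
- cross_hole (a point): Middle of the cross hole in the upright steel spindle (30 mm diameter, end at z = 112 mm) of a small aluminium rotor on a grey stand. The hole is 8.5 mm wide and high, goes right through level along this point's x axis, open at both ends; z up. The rotor below, 100 mm across, has its top at z = 66 mm; the stand's base is 130 x 110 mm.
- nut_slot (a point): Half-way up the steel castle nut, on its axis, turning with it (z up). 46 mm across flats, from 18 mm below to 18 mm above this point: lower 22 mm a hexagon, then castellations of 22 mm outer radius with six like slots, 9 mm wide, 14 mm deep. A slot pair lies along x, the others every 60 degrees, each over the middle of a flat. The cross hole is 9.5 mm above this point.
- washer_seat (a point): Centre of the top of the fixed-height 55 mm washer under the nut. Clockwise from above tightens: the nut runs easily (0.04 N m) for an unknown 0.4 to 1.8 rad (0 to 2 slots pass the hole), then is tight: it turns the washer with it at 0.35 N m, winds up by 0.04 rad and springs back so much when let go, else stays. Comes tight at least 0.1 rad from any lined-up position.
- pin_grip (a point): Centre of the upright grey grip plate of the locking pin (24 mm along the pin, 12 mm thick, 28 mm high), to be grasped from above across the 12 mm. Axes as pin_middle. Below it is a steel foot 40 mm long, 12 mm thick, 24 mm high, same middle thickness; its top is 14 mm and its underside 38 mm below this point.
- pin_middle (a point): On the axis of the locking pin's 6 mm steel shaft, 29 mm behind the tapered tip, 23 mm ahead of the steel foot; x along the shaft to the tip, z up. pin_grip is 51 mm behind and 22 mm above it. With the pin home it is in the middle of the cross hole. Pin about 120 g; it stays in when let go.
- lock_pin: The whole locking pin; origin under the middle of the foot, x towards the tip.
- rest_trough (a point): Middle of the trough floor of the fixed white block (56 x 46 mm, 32 mm high) where the pin's foot stands at the start; trough 14 mm wide and 20 mm deep, along x, open at both ends and above.
- stand: The fixed stand with rotor, spindle, washer and nut; origin under the middle of its base, on the bench.
Mind the look-alikes: they are no part of the job. Leave any yellow look-alike of the stand alone.

How it is judged:
On the way, in this order (a step that is already met when the one before it is completed fails the run):
1. the nut has come tight on its washer (horizontal distance between nut_c21 and washer_c1 below 0.0014 m), for 0.2 s.
2. the pin is through slot and hole (distance between pin_middle and cross_hole below 0.006 m), for 0.2 s.
At the end, for the whole second after the job is handed in: The pin is through the nut's slot and the cross hole, its middle within 6 mm of the middle of the hole and its axis within 0.15 rad of the hole's, at rest and released; the nut is still tight on its washer (not slackened back by more than about 0.1 rad) (distance between pin_middle and cross_hole below 0.006 m and angle between the x axis of pin_middle and the x axis of cross_hole, either way round below 0.15 rad and horizontal distance between nut_c21 and washer_c1 below 0.002 m and linear speed of lock_pin below 0.02 m/s); the robot touches nothing.
It fails at once if the nut was tightened past the first slot that lines up after it came tight (washer carried round by more than 1.05 rad) (distance of washer_c1 from where it was at the start of the episode above 0.02 m).
It fails at once if the pin was forced against the nut, spindle or stand with more than 25 N (contact force between lock_pin and stand above 25 N).
It also fails if it takes over 69 s, if anything falls off the work surface, if the arm or the gripper's body presses on something with over 40 N, if the wrist force passes 120 N, or if a joint passes its speed limit or range.

## Working session

There is one attempt and no reset: what is moved stays moved. The work goes in short steps, Python scripts to look and compute and a shell command to move; the robot and the scene stay as the last step left them, time stands still between calls to the robot, and variables do not carry over. Pictures are saved under pics/ and viewed, and the job is handed in when it is done.

```bash
ls; mkdir -p pics; python3 - <<'E'
from cell import monitor,get_image,get_calibration
import cv2,json
print(monitor.observe())
for n in("scene","top"):
    p,d=get_image(n);cv2.imwrite(f"pics/{n}0.png",p[:,:,::-1]);c=get_calibration(n);print(n,c)
E
```

```text
pics
{'clock': 0.0, 'joints': array([ 1.17540591,  0.43519743,  0.02497927,  1.57409021, -0.01161295,
        1.13398455, -0.0750802 ]), 'dq': array([ 7.20999205e-05, -6.22840182e-04, -3.78121975e-04,  3.92387449e-04,
        1.52953391e-03,  6.22017158e-04,  1.76784942e-03]), 'joint_efforts': array([ 5.03449410e-04, -6.67849016e+01,  9.84944478e-01, -3.14458215e+01,
       -6.05343212e-02,  4.28984861e-02,  1.79695767e-04]), 'position': array([ 0.18017896, -0.59790356,  0.2032636 ]), 'ee_rot': array([-3.10652456e+00, -4.57960266e-01,  5.52276339e-04]), 'force': array([-0.69913554,  1.02721264, -0.48995795]), 'ft_torque': array([-0.03489806,  0.01141085, -0.01195356]), 'width': 0.9992996164131986}
scene {'fx': 474.8800637508068, 'fy': 474.8800637508068, 'cx': 254.34103238099303, 'cy': 189.26708391661572, 'R': array([[-0.91253267, -0.40867835,  0.01631355],
       [-0.32200508,  0.69326419, -0.64474607],
       [ 0.25218416, -0.5936049 , -0.76422272]]), 't': array([0.32706405, 0.2566466 , 0.75770388])}
top {'fx': 398.3766265405567, 'fy': 398.3766265405567, 'cx': 245.63092248333467, 'cy': 190.7899421734839, 'R': array([[ 0.02170084, -0.99964527, -0.01544071],
       [-0.99879479, -0.02099713, -0.04436316],
       [ 0.04402322,  0.01638482, -0.99889614]]), 't': array([-0.08836582,  0.42991193,  0.99161044])}
```

View pics/scene0.png

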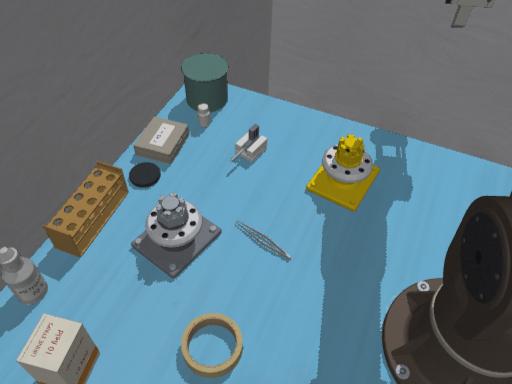

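View pics/top0.png

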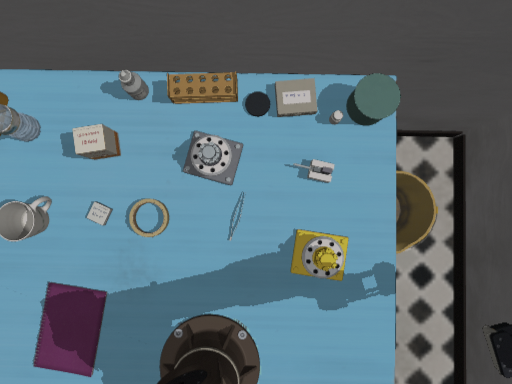

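The scene view shows the grey stand at (174,222), the yellow look-alike at (348,172), and the pin in its white rest at (250,145). In the top view these are at (212,155), (322,257) and (318,170). The only thing that could be mistaken for the target is the yellow stand, so I choose the grey one. Next I'll take close crops and run the networks.

```bash
cat > h.py <<'E'
import numpy as np,cv2
from cell import monitor,get_image,get_calibration,look_for,masks_of
def cloud(n,d):
    c=get_calibration(n);v,u=np.mgrid[:d.shape[0],:d.shape[1]]
    P=np.stack([(u-c['cx'])/c['fx']*d,(v-c['cy'])/c['fy']*d,d],-1)
    return (P-c['t'])@c['R']
def proj(n,X):
    c=get_calibration(n);p=c['R']@np.asarray(X,float)+c['t'];return p[0]/p[2]*c['fx']+c['cx'],p[1]/p[2]*c['fy']+c['cy']
def crop(p,u,v,w,h,f,name):
    a=p[max(v-h,0):v+h,max(u-w,0):u+w,::-1];cv2.imwrite(name,cv2.resize(a,None,fx=f,fy=f,interpolation=cv2.INTER_CUBIC))
E
python3 - <<'E'
from h import *
np.set_printoptions(precision=4,suppress=True)
for n in("scene","top"):
    p,d=get_image(n);np.savez(f"im_{n}0.npz",p=p,d=d)
    if n=="scene":
        crop(p,174,222,48,48,8,"pics/s_st.png");crop(p,250,145,30,30,10,"pics/s_pin.png")
    else:
        crop(p,212,155,34,34,10,"pics/t_st.png");crop(p,314,170,34,20,10,"pics/t_pin.png")
    for l in("stand","cross_hole","nut_slot","pin_grip","pin_middle","rest_trough","lock_pin"):
        print(n,l,[(np.round(r['location'],4).tolist(),round(r['score'],2),[int(x) for x in proj(n,r['location'])]) for r in look_for(l,n)[:3]])
E
```

```text
scene stand [([0.501, 0.0265, 0.0577], 0.83, [173, 233]), ([0.2762, -0.2426, 0.0566], 0.81, [343, 170]), ([0.4864, -0.261, 0.0377], 0.35, [249, 139])]
scene cross_hole [([0.2737, -0.2426, 0.0558], 0.76, [345, 171]), ([0.4977, 0.0285, 0.0593], 0.62, [174, 234])]
scene nut_slot [([0.2728, -0.2492, 0.0938], 0.73, [349, 155]), ([0.5079, 0.0157, 0.0988], 0.72, [170, 213])]
scene pin_grip [([0.4854, -0.2603, 0.0354], 0.77, [250, 140]), ([0.5062, 0.0132, 0.0985], 0.62, [172, 212])]
scene pin_middle [([0.4848, -0.2627, 0.0359], 0.65, [250, 139])]
scene rest_trough [([0.4712, -0.2514, 0.0323], 0.95, [254, 146])]
scene lock_pin [([0.4851, -0.2607, 0.0361], 0.65, [250, 140])]
top stand [([0.5093, -0.0021, 0.0636], 0.7, [213, 156]), ([0.2813, -0.2549, 0.0665], 0.69, [318, 255])]
top cross_hole [([0.2834, -0.257, 0.0605], 0.82, [319, 254]), ([0.5093, -0.0008, 0.0649], 0.57, [213, 156])]
top nut_slot [([0.2847, -0.2558, 0.1067], 0.77, [322, 255]), ([0.5087, 0.0049, 0.1019], 0.52, [209, 154])]
top pin_grip [([0.4871, -0.2571, 0.0361], 0.69, [318, 169])]
top pin_middle [([0.4877, -0.2597, 0.0367], 0.58, [319, 168])]
top rest_trough [([0.4823, -0.2622, 0.0315], 0.83, [320, 171])]
top lock_pin [([0.4902, -0.2573, 0.0357], 0.45, [318, 167])]
```

View pics/s_st.png

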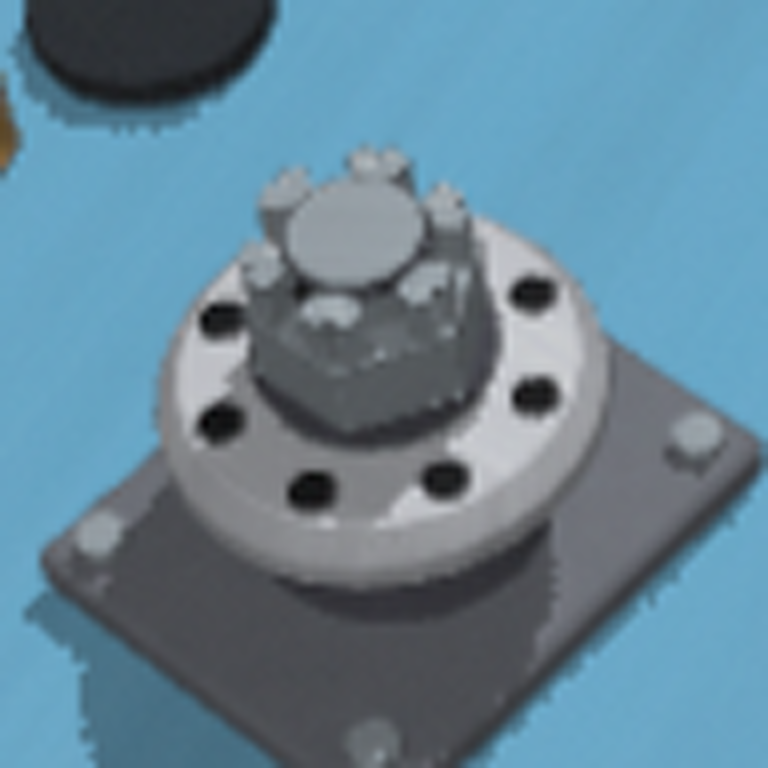

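View pics/t_st.png

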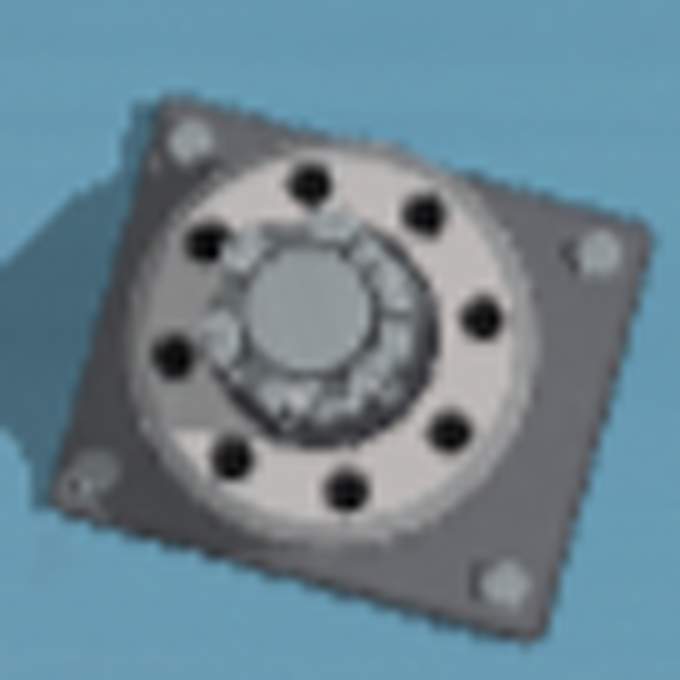

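View pics/s_pin.png

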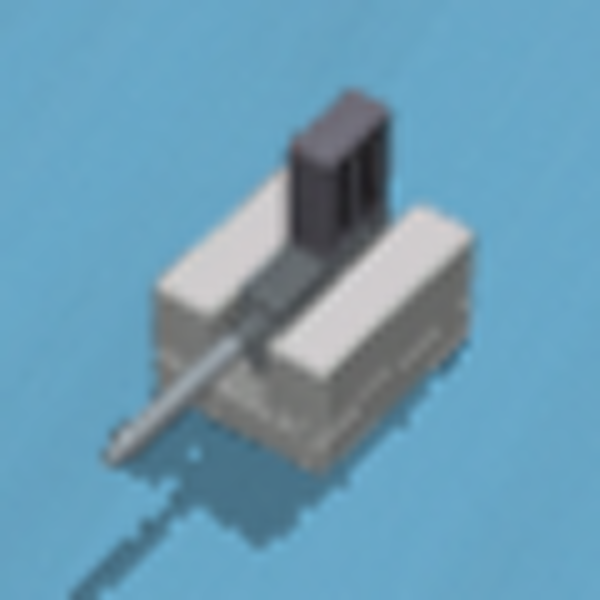

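View pics/t_pin.png

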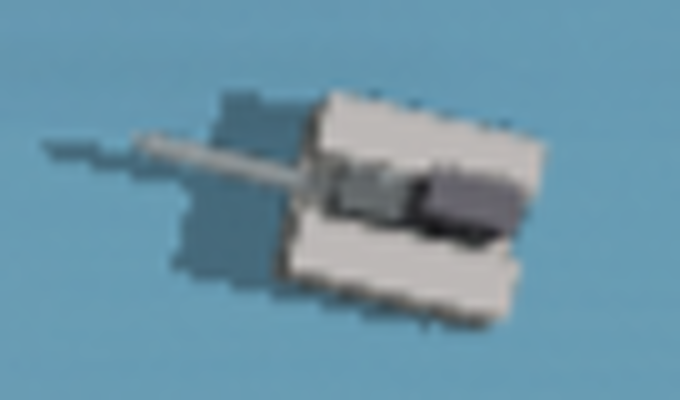

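The crops confirm the grey stand and the pin. The pin's shaft points to image left in the top view, with the grip at the right end. Next I'll measure the spindle axis, the base yaw, the nut phase and the pin geometry.

```bash
python3 - <<'E'
from h import *
np.set_printoptions(precision=4,suppress=True)
for n in("scene","top"):
    z=np.load(f"im_{n}0.npz");p,d=z['p'],z['d'];P=cloud(n,d)
    c=get_calibration(n);print(n,"cam",-c['R'].T@c['t'])
    near=np.hypot(P[...,0]-.51,P[...,1]-.003)<.09
    h=np.histogram(P[near][:,2]*1000,bins=np.arange(-6,125,3));print([(int(a),int(b)) for a,b in zip(h[1],h[0]) if b>8])
    top=near&(P[...,2]>.108)
    q=P[top];print("spindle top",len(q),q.mean(0),np.median(q,0), (q.min(0)+q.max(0))/2)
    rot=near&(abs(P[...,2]-.066)<.004)
    q=P[rot][:,:2].astype(np.float32);(cx,cy),r=cv2.minEnclosingCircle(q);print("rotor",cx,cy,r)
    # base
    hb=near&(P[...,2]>.004)&(P[...,2]<.04)
    q=P[near&(P[...,2]>.006)][:,:2].astype(np.float32);(x,y),(w,hh),a=cv2.minAreaRect(q*1000);print("base",x,y,w,hh,a)
    # pin
    nr=(np.hypot(P[...,0]-.49,P[...,1]+.26)<.09)
    h=np.histogram(P[nr][:,2]*1000,bins=np.arange(-6,90,3));print([(int(a),int(b)) for a,b in zip(h[1],h[0]) if b>2])
    q=P[nr&(P[...,2]>.05)];print("grip top",len(q),q.mean(0),(q.min(0)+q.max(0))/2,"rect",cv2.minAreaRect((q[:,:2]*1000).astype(np.float32)))
    q=P[nr&(abs(P[...,2]-.032)<.003)];print("rest top",len(q),q.mean(0),cv2.minAreaRect((q[:,:2]*1000).astype(np.float32)))
E
```

```text
scene cam [0.19   0.4055 0.7392]
[(-6, 21), (-3, 1045), (0, 1079), (3, 74), (6, 87), (9, 234), (12, 1128), (15, 363), (18, 105), (21, 16), (48, 10), (51, 39), (54, 73), (57, 102), (60, 185), (63, 486), (66, 418), (69, 24), (72, 88), (75, 47), (78, 31), (81, 30), (84, 32), (87, 34), (90, 32), (93, 69), (96, 53), (99, 37), (102, 45), (105, 46), (108, 211), (111, 167)]
spindle top 384 [0.5132 0.0057 0.1109] [0.5129 0.0061 0.1108] [0.5138 0.0051 0.1119]
rotor 0.5126901865005493 0.0060678087174892426 0.04811166599392891
base 513.1666259765625 5.147026062011719 131.09910583496094 109.35295104980469 75.44227600097656
[(-6, 28), (-3, 1399), (0, 1621), (3, 58), (6, 27), (9, 46), (12, 25), (15, 20), (18, 29), (21, 23), (24, 36), (27, 86), (30, 198), (33, 83), (36, 26), (39, 9), (42, 11), (45, 12), (48, 9), (51, 10), (54, 9), (57, 9), (60, 18), (63, 35), (66, 5)]
grip top 89 [ 0.4821 -0.2699  0.0606] [ 0.4824 -0.2719  0.0587] rect ((483.11761474609375, -272.1009826660156), (25.8655948638916, 13.172152519226074), 79.53258514404297)
rest top 307 [ 0.4842 -0.2542  0.0318] ((489.432861328125, -244.
[... 433 characters left out ...]
] [0.5147 0.0065 0.1131]
rotor 0.5144453048706055 0.004899161402136087 0.04886322841048241
base 500.6221923828125 10.14947509765625 130.6991729736328 140.41175842285156 75.8347396850586
[(-6, 164), (-3, 1554), (0, 1568), (3, 150), (6, 8), (9, 11), (12, 9), (15, 5), (18, 6), (21, 7), (24, 9), (27, 77), (30, 187), (33, 95), (36, 19), (39, 4), (48, 4), (54, 3), (60, 14), (63, 29), (66, 9)]
grip top 59 [ 0.4837 -0.2705  0.0631] [ 0.4843 -0.2713  0.0598] rect ((484.2099304199219, -271.1739196777344), (23.68744468688965, 12.428802490234375), 76.03052520751953)
rest top 309 [ 0.4869 -0.2562  0.0319] ((490.6021728515625, -242.79649353027344), (97.67745971679688, 45.7453498840332), 77.71379852294922)
```

```bash
cat > nut.py <<'E'
from h import *
def unwrap(n,p,cx,cy,r,z0,z1,name,f=4):
    az=np.radians(np.arange(0,360,1.0));zs=np.arange(z1,z0,-.0003)
    A,Z=np.meshgrid(az,zs);c=get_calibration(n)
    X=np.stack([cx+r*np.cos(A),cy+r*np.sin(A),Z],-1)@c['R'].T+c['t']
    u=(X[...,0]/X[...,2]*c['fx']+c['cx']).astype(np.float32);v=(X[...,1]/X[...,2]*c['fy']+c['cy']).astype(np.float32)
    a=cv2.remap(p,u,v,cv2.INTER_CUBIC);cv2.imwrite(name,cv2.resize(a[:,:,::-1],(720,int(len(zs)*f))))
def polar(n,p,cx,cy,z,name):
    az=np.radians(np.arange(0,360,.5));rs=np.arange(.030,.008,-.00025)
    A,Rr=np.meshgrid(az,rs);c=get_calibration(n)
    X=np.stack([cx+Rr*np.cos(A),cy+Rr*np.sin(A),0*A+z],-1)@c['R'].T+c['t']
    u=(X[...,0]/X[...,2]*c['fx']+c['cx']).astype(np.float32);v=(X[...,1]/X[...,2]*c['fy']+c['cy']).astype(np.float32)
    a=cv2.remap(p,u,v,cv2.INTER_CUBIC)
    if name: cv2.imwrite(name,cv2.resize(a[:,:,::-1],(720,264)))
    return a,rs
def phase(n,p,d,cx,cy):
    P=cloud(n,d);r=np.hypot(P[...,0]-cx,P[...,1]-cy);m=(r>.0175)&(r<.0225)&(P[...,2]>.1045)&(P[...,2]<.114)
    a=np.arctan2(P[m][:,1]-cy,P[m][:,0]-cx);z=np.exp(6j*a).mean()
    # teeth centre -> slot centre = +30deg
    return (np.degrees(np.angle(z))/6+30)%60,abs(z),m.sum()
E
python3 - <<'E'
from nut import *
cx,cy=.5135,.0055
for n in("scene","top"):
    z=np.load(f"im_{n}0.npz");p,d=z['p'],z['d']
    print(n,phase(n,p,d,cx,cy))
    a,rs=polar(n,p,cx,cy,.108,f"pics/pol_{n}.png")
    g=a.mean(2)[(rs>.0175)&(rs<.0215)].mean(0);az=np.radians(np.arange(0,360,.5))
    w=(g*np.exp(6j*az)).mean();print("bright phase slot",(np.degrees(np.angle(w))/6+30)%60,abs(w))
    if n=="scene": unwrap(n,p,cx,cy,.015,.085,.114,"pics/unw.png")
E
```

```text
scene (np.float64(17.154729946260012), np.float64(0.4604510625450014), np.int64(126))
bright phase slot 16.613019283662823 8.154631243266396
top (np.float64(16.225440493877187), np.float64(0.5200170742654295), np.int64(73))
bright phase slot 17.471931833754205 8.796429099480315
```

```bash
python3 - <<'E'
import cv2,numpy as np
a=[cv2.imread(f"pics/{n}.png") for n in("pol_scene","pol_top","unw")]
im=np.vstack(a)[:600];print([x.shape for x in a])
for k in range(0,720,60): cv2.putText(im,str(k//2),(k,12),0,.4,(0,0,255));cv2.line(im,(k,0),(k,5),(0,0,255))
cv2.imwrite("pics/comb.png",im)
c=cv2.imread("pics/scene0.png")[185:245,140:205]
cv2.imwrite("pics/nutc.png",cv2.resize(c,None,fx=10,fy=10,interpolation=cv2.INTER_NEAREST)[:600])
E
```

```text
[(264, 720, 3), (264, 720, 3), (388, 720, 3)]
```

View pics/comb.png

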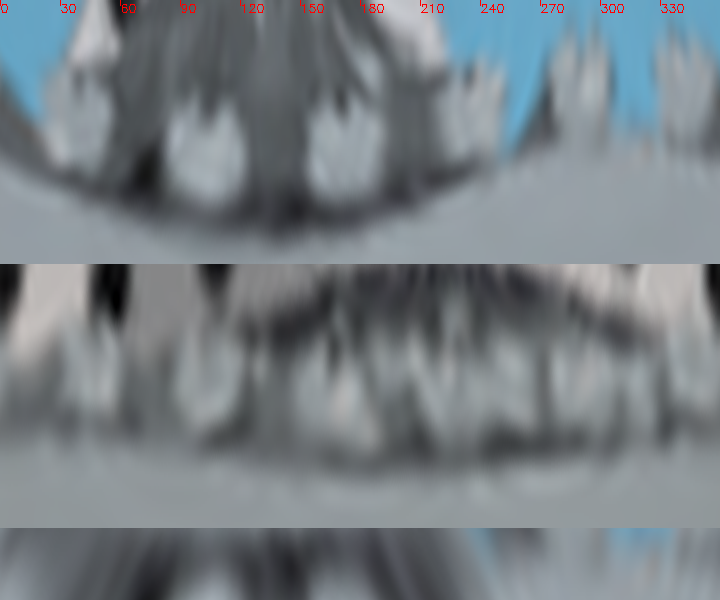

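View pics/nutc.png

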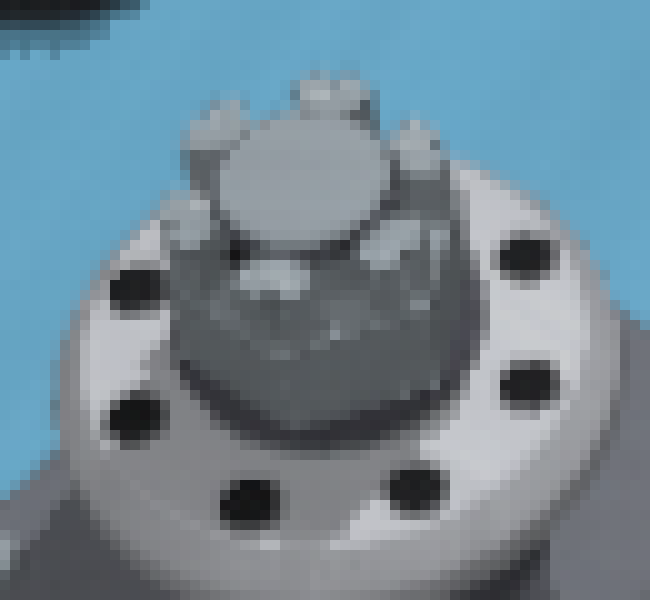

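The slot phase is about 17° (mod 60). The dark patch in the slot at azimuth 77° suggests the hole lies along the base's long axis, about 75.5°. I'll confirm that once the nut has turned and I can see it properly. Now I'll travel over the nut.

```bash
python3 -m crank '[[[3.1,-3.0,0],0,0],[[3.1,-3.0,0],0,0],[[3.1,-3.0,0],0,0],[[3.1,-3.0,0],0,0],[[3.1,-3.0,0],0,0]]' 30; python3 -m crank '[[[3.1,-3.0,0],0,0],[[3.1,-3.0,0],0,0],[[3.1,-3.0,0],0,0],[[3.1,-3.0,0],0,0],[[3.1,-3.0,0],0,0]]'; python3 - <<'E'
from cell import monitor;print(monitor.observe())
E
```

```text
clock: 1.4
position: [0.2861, -0.4086, 0.2042]
ee_rot: [3.108, 0.458, 0.0]
force: [0.7, 0.6, 0.3]
width: 0.998
clock: 1.9
position: [0.3913, -0.2202, 0.2044]
ee_rot: [3.107, 0.458, 0.001]
force: [1.2, -0.5, 0.6]
width: 0.998
{'clock': 1.9, 'joints': array([ 0.58566736,  0.16198585, -0.21892504,  1.96510852,  0.0414406 ,
        1.01777561, -0.93046818]), 'dq': array([-0.65914681, -0.00272496, -0.34378062,  0.01381054,  0.06282897,
       -0.00401179, -1.02464907]), 'joint_efforts': array([  5.52847981, -44.28230882,   0.17467932, -28.34264696,
        -0.21957018,   0.27424333,   2.19649851]), 'position': array([ 0.39132242, -0.22020197,  0.20439044]), 'ee_rot': array([3.10740405e+00, 4.57810186e-01, 1.06389182e-03]), 'force': array([ 1.23520164, -0.51861182,  0.55431005]), 'ft_torque': array([ 0.01776232, -0.01409053, -0.01110513]), 'width': 0.9982213912381209}
```

```bash
python3 -m crank '[[[3.1,-3.0,0],0,0],[[3.1,-3.0,0],0,0],[[3.1,-3.0,0],0,0],[[3.1,-3.0,0],0,0],[[3.1,-3.0,0],0,0]]'; python3 -m crank '[[[0,0,0],-8.5,0],[[0,0,0],-8.5,0],[[0,0,0],-8.5,0],[[0,0,0],-8.5,0],[[0,0,0],-8.5,0]]';python3 -m crank '[[[0,0,0],-8.5,0],[[0,0,0],-8.5,0],[[0,0,0],-8.5,0],[[0,0,0],-8.5,0],[[0,0,0],-8.5,0]]';python3 -m crank '[[[0,0,0],-8.5,0],[[0,0,0],-8.5,0],[[0,0,0],-8.5,0],[[0,0,0],-8.5,0],[[0,0,0],-8.5,0]]'
cat >> h.py <<'E'
from scipy.spatial.transform import Rotation as Ro
def tool(s=None):
    s=s or monitor.observe();R=Ro.from_rotvec(s['ee_rot']).as_matrix()
    return s['position'],R,np.degrees(np.arctan2(R[1,1],R[0,1]))
def need(target,yaz=None):
    s=monitor.observe();p,R,a=tool(s)
    print("t",round(s['clock'],2),"pos",np.round(p,4),"y_az %.2f"%a,"shift cm in tool axes",np.round(R.T@(np.array(target)-p)*100,2),"j",np.round(s['joints'],2),"F",np.round(s['force'],1),"M",np.round(s['ft_torque'],3),"w %.4f"%s['width'])
    print('tilt',np.round(R[:,2],4))
    if yaz is not None: print("turn about tool z (cw+)",round((a-yaz+180)%360-180,2))
E
python3 - <<'E'
from h import *
need([.5135,.0055,.2],-103)
E
```

```text
clock: 2.4
position: [0.4965, -0.0319, 0.2043]
ee_rot: [3.108, 0.457, 0.001]
force: [0.7, -1.3, -0.3]
width: 1.0
clock: 2.9
position: [0.4958, -0.0334, 0.2041]
ee_rot: [2.726, 1.562, 0.0]
force: [-0.3, -0.6, -0.3]
width: 0.999
clock: 3.4
position: [0.4958, -0.0335, 0.2041]
ee_rot: [1.975, 2.443, 0.0]
force: [0.2, -1.0, 1.0]
width: 0.998
clock: 3.9
position: [0.4958, -0.0335, 0.2041]
ee_rot: [0.955, 2.993, -0.0]
force: [-0.2, 1.3, -0.5]
width: 0.999
t 3.9 pos [ 0.4958 -0.0335  0.2041] y_az 54.61 shift cm in tool axes [0.81 4.21 0.41] j [ 0.57  0.33 -0.77  1.83  0.26  1.09  0.66] F [-0.2  1.3 -0.5] M [ 0.057 -0.179 -0.014] w 0.9989
tilt [ 2.e-04 -2.e-04 -1.e+00]
turn about tool z (cw+) 157.61
```

```bash
python3 -m crank '[[[0,0,0],-8,0],[[0,0,0],-8,0],[[0,0,0],-6.2,0]]'; python3 - <<'E'
from h import *
need([.5135,.0055,.13],76.8)
E
```

```text
clock: 4.2
position: [0.4958, -0.0336, 0.2041]
ee_rot: [0.362, 3.12, -0.0]
force: [0.2, -0.4, -0.4]
width: 0.998
t 4.2 pos [ 0.4958 -0.0336  0.2041] y_az 76.77 shift cm in tool axes [-0.83  4.21  7.41] j [ 0.63  0.35 -0.86  1.83  0.29  1.1   1.01] F [ 0.2 -0.4 -0.4] M [ 0.069 -0.179 -0.008] w 0.9983
tilt [ 2.e-04 -2.e-04 -1.e+00]
turn about tool z (cw+) -0.03
```

```bash
python3 -m crank '[[[-0.83,4.2,0],0,0],[[0,0,4],0,0],[[0,0,4],0,0],[[0,0,4],0,0],[[0,0,0.6],0,0]]'; python3 - <<'E'
from h import *
from nut import *
need([.5135,.0055,.078],76.8)
for n in("scene","top"):
    p,d=get_image(n)
    if n=="scene": crop(p,174,215,60,60,6,"pics/s1.png")
    else: crop(p,212,155,60,50,6,"pics/t1.png")
E
```

```text
clock: 4.7
position: [0.5107, 0.0048, 0.0744]
ee_rot: [-0.369, -3.113, 0.002]
force: [-1.1, -0.5, 0.6]
width: 0.997
t 4.7 pos [0.5107 0.0048 0.0744] y_az 76.48 shift cm in tool axes [-0.25  0.13 -0.36] j [ 0.45  0.53 -0.76  1.95  0.47  0.86  0.77] F [-1.1 -0.5  0.6] M [ 0.027 -0.108 -0.03 ] w 0.9965
tilt [-6.6e-03 -5.0e-04 -1.0e+00]
turn about tool z (cw+) -0.32
```

View pics/s1.png

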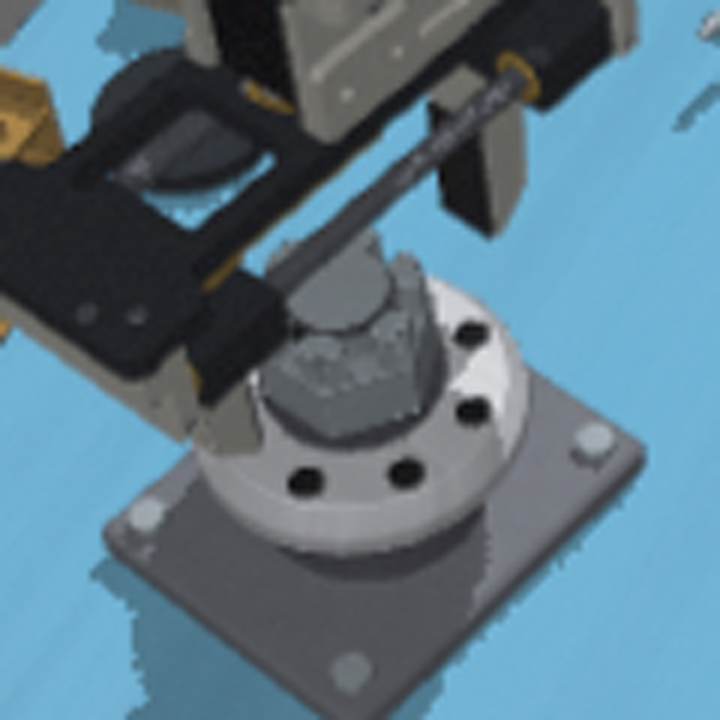

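The fingers straddle the nut, one each side near (230,420) and (480,200), with no contact. Now I'll settle and close.

```bash
python3 -m crank '[[[0,0,0],0,0],[[0,0,0],0,0]]'; python3 - <<'E'
from h import *
need([.5135,.0055,.078],76.8)
E
```

```text
clock: 5.0
position: [0.5151, 0.0057, 0.08]
ee_rot: [0.37, 3.116, 0.001]
force: [-0.5, 0.0, -0.6]
width: 1.003
t 5.0 pos [0.5151 0.0057 0.08  ] y_az 76.45 shift cm in tool axes [ 0.15 -0.06  0.2 ] j [ 0.45  0.52 -0.76  1.94  0.47  0.86  0.77] F [-0.5  0.  -0.6] M [ 0.086 -0.161  0.027] w 1.0026
tilt [ 0.0032 -0.     -1.    ]
turn about tool z (cw+) -0.35
```

```bash
python3 -m crank '[[[0.1,0,0.2],-0.3,60],[[0,0,0],0,120],[[0,0,0],0,200],[[0,0,0],0,200],[[0,0,0],0,200]]' 25; python3 -m crank '[[[0,0,0],0,200],[[0,0,0],0,200],[[0,0,0],0,200]]' 25; python3 - <<'E'
from h import *
need([.5135,.0055,.078],76.8)
E
```

```text
clock: 5.5
position: [0.5127, 0.0057, 0.0761]
ee_rot: [0.362, 3.121, -0.0]
force: [0.7, 0.3, 0.6]
width: 0.616
clock: 5.8
position: [0.5126, 0.0056, 0.076]
ee_rot: [-0.362, -3.121, 0.0]
force: [-1.3, -1.2, 2.2]
width: 0.485
t 5.8 pos [0.5126 0.0056 0.076 ] y_az 76.76 shift cm in tool axes [-0.09  0.01 -0.2 ] j [ 0.45  0.52 -0.76  1.95  0.48  0.86  0.77] F [-1.3 -1.2  2.2] M [-0.135  0.072  0.023] w 0.4851
tilt [-2.e-04 -3.e-04 -1.e+00]
turn about tool z (cw+) -0.04
```

```bash
python3 -m crank '[[[0,0,0],0,200],[[0,0,0],0,200],[[0,0,0],0,200]]' 40; python3 - <<'E'
from h import *
need([.5135,.0055,.078],76.8)
p,d=get_image("scene");crop(p,174,215,60,60,6,"pics/s2.png")
E
```

```text
clock: 6.1
position: [0.5126, 0.0056, 0.076]
ee_rot: [-0.362, -3.121, 0.0]
force: [-0.5, -1.5, 2.8]
width: 0.478
t 6.1 pos [0.5126 0.0056 0.076 ] y_az 76.76 shift cm in tool axes [-0.08  0.01 -0.2 ] j [ 0.45  0.52 -0.76  1.95  0.48  0.86  0.77] F [-0.5 -1.5  2.8] M [-0.214  0.046 -0.042] w 0.4782
tilt [-1.e-04 -2.e-04 -1.e+00]
turn about tool z (cw+) -0.04
```

View pics/s2.png

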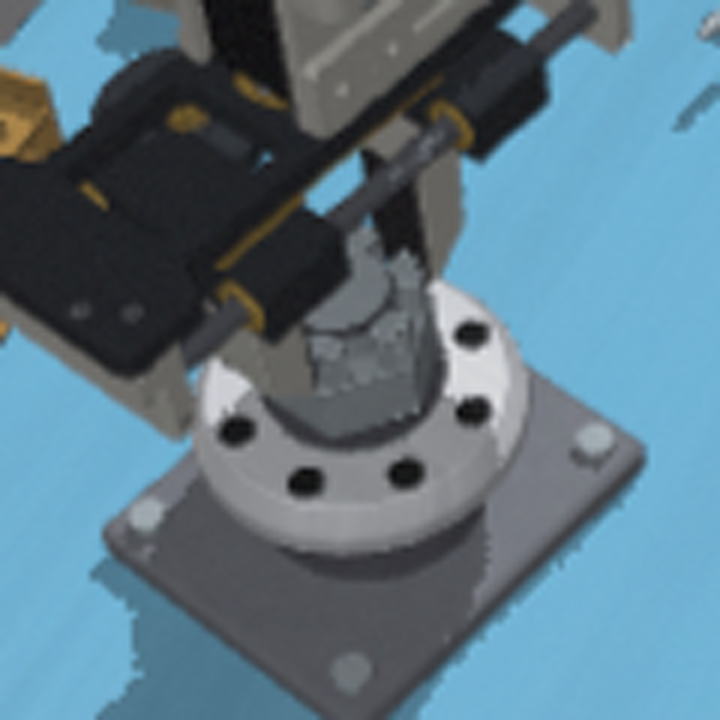

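```bash
cat > m.py <<'E'
from cell import monitor
from h import tool
import numpy as np
s=monitor.observe();p,R,a=tool(s);print("   t %.2f y_az %.2f Mz %.3f M %s F %s j7 %.2f eff7 %.3f pos %s w %.3f"%(s['clock'],a,s['ft_torque'][2],np.round(s['ft_torque'],2),np.round(s['force'],1),s['joints'][6],s['joint_efforts'][6],np.round(p,4),s['width']))
E
python3 -m crank '[[[0,0,0],4,200],[[0,0,0],4,200],[[0,0,0],4,200]]' 45 >/dev/null;python3 m.py
python3 -m crank '[[[0,0,0],4,200],[[0,0,0],4,200]]'>/dev/null;python3 m.py
python3 -m crank '[[[0,0,0],3,200],[[0,0,0],0,200]]'>/dev/null;python3 m.py
```

```text
t 6.45 y_az 64.62 Mz 0.017 M [ 0.14 -0.07  0.02] F [-0.3 -0.2  0.3] j7 0.59 eff7 1.188 pos [0.5128 0.0061 0.0761] w 0.481
   t 6.65 y_az 56.63 Mz 0.082 M [ 0.31 -0.27  0.08] F [-0.9  1.3 -0.3] j7 0.47 eff7 1.183 pos [0.513  0.0063 0.0761] w 0.478
   t 6.85 y_az 53.76 Mz 0.027 M [ 0.46 -0.36  0.03] F [ 1.1  2.  -1.3] j7 0.43 eff7 -0.868 pos [0.5131 0.0065 0.0761] w 0.480
```

```bash
for i in 1; do
python3 -m crank '[[[0,0,0],3,200]]'>/dev/null;python3 m.py
python3 -m crank '[[[0,0,0],3,200]]'>/dev/null;python3 m.py
python3 -m crank '[[[0,0,0],3,200]]'>/dev/null;python3 m.py
done; python3 - <<'E'
from h import *
p,d=get_image("scene");crop(p,174,215,60,60,6,"pics/s3.png")
E
```

```text
t 6.95 y_az 50.88 Mz 0.082 M [ 0.52 -0.46  0.08] F [ 0.7  2.7 -1.5] j7 0.39 eff7 1.501 pos [0.5131 0.0065 0.0761] w 0.481
   t 7.05 y_az 47.80 Mz 0.081 M [ 0.57 -0.53  0.08] F [ 1.7  2.8 -0.7] j7 0.34 eff7 0.942 pos [0.5132 0.0066 0.0761] w 0.479
   t 7.15 y_az 44.79 Mz 0.096 M [ 0.64 -0.63  0.1 ] F [ 1.9  2.4 -0.9] j7 0.30 eff7 0.877 pos [0.5133 0.0067 0.0761] w 0.481
```

View pics/s3.png

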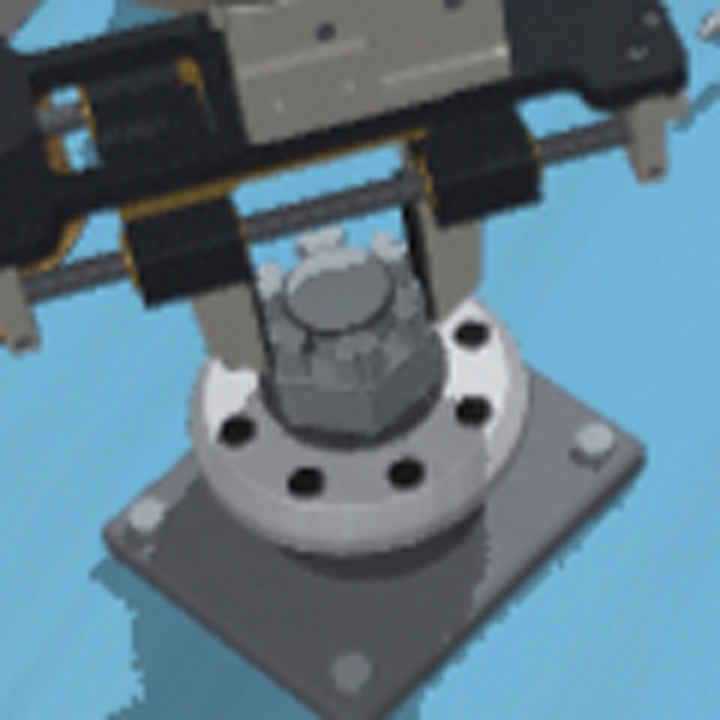

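```bash

python3 -m crank '[[[0,0,0],3,200]]'>/dev/null;python3 m.py
python3 -m crank '[[[0,0,0],3,200]]'>/dev/null;python3 m.py
python3 -m crank '[[[0,0,0],3,200]]'>/dev/null;python3 m.py
python3 -m crank '[[[0,0,0],3,200]]'>/dev/null;python3 m.py
python3 -m crank '[[[0,0,0],3,200]]'>/dev/null;python3 m.py
```

```text
t 7.30 y_az 41.91 Mz 0.041 M [ 0.73 -0.81  0.04] F [ 2.5  2.5 -0.9] j7 0.26 eff7 1.304 pos [0.5134 0.0067 0.0762] w 0.477
   t 7.40 y_az 38.84 Mz 0.072 M [ 0.81 -0.82  0.07] F [ 2.6  2.3 -2.2] j7 0.21 eff7 0.926 pos [0.5135 0.0068 0.0761] w 0.480
   t 7.50 y_az 35.85 Mz 0.085 M [ 0.89 -0.95  0.08] F [ 4.1  3.7 -2.5] j7 0.17 eff7 0.874 pos [0.5136 0.0069 0.0761] w 0.478
   t 7.60 y_az 32.84 Mz 0.071 M [ 0.88 -1.05  0.07] F [ 3.7  3.1 -3.7] j7 0.12 eff7 0.870 pos [0.5137 0.0069 0.0762] w 0.484
   t 7.70 y_az 29.85 Mz 0.070 M [ 0.87 -1.14  0.07] F [ 3.7  3.5 -4.7] j7 0.08 eff7 0.870 pos [0.5138 0.007  0.0762] w 0.478
```

```bash

python3 -m crank '[[[0.04,0.14,0],3,200]]'>/dev/null;python3 m.py
python3 -m crank '[[[0,0,0],3,200]]'>/dev/null;python3 m.py
python3 -m crank '[[[0,0,0],3,200]]'>/dev/null;python3 m.py
python3 -m crank '[[[0,0,0],3,200]]'>/dev/null;python3 m.py
python3 -m crank '[[[0,0,0],3,200]]'>/dev/null;python3 m.py
```

```text
t 7.80 y_az 26.82 Mz 0.042 M [-0.11 -0.04  0.04] F [-0.6 -0.3  1.5] j7 0.03 eff7 0.957 pos [0.514  0.0073 0.0761] w 0.481
   t 7.90 y_az 23.82 Mz 0.010 M [ 0.36 -0.49  0.01] F [ 1.7  1.1 -0.9] j7 -0.01 eff7 0.851 pos [0.5141 0.0072 0.0761] w 0.480
   t 8.00 y_az 20.82 Mz 0.022 M [ 0.31 -0.62  0.02] F [ 3.   2.3 -1.2] j7 -0.06 eff7 0.876 pos [0.5142 0.0073 0.0761] w 0.480
   t 8.10 y_az 17.82 Mz 0.015 M [ 0.4  -0.69  0.01] F [ 1.7  1.5 -1.2] j7 -0.10 eff7 0.878 pos [0.5144 0.0073 0.0761] w 0.480
   t 8.20 y_az 14.82 Mz 0.076 M [ 0.34 -0.81  0.08] F [ 2.8  0.8 -2.1] j7 -0.14 eff7 0.878 pos [0.5145 0.0073 0.0762] w 0.484
```

```bash
python3 - <<'E'
from h import *
p,d=get_image("scene");crop(p,172,208,30,30,12,"pics/s4.png")
p,d=get_image("top");crop(p,212,155,30,25,12,"pics/t4.png")
E
```

```text
(no output)
```

View pics/s4.png

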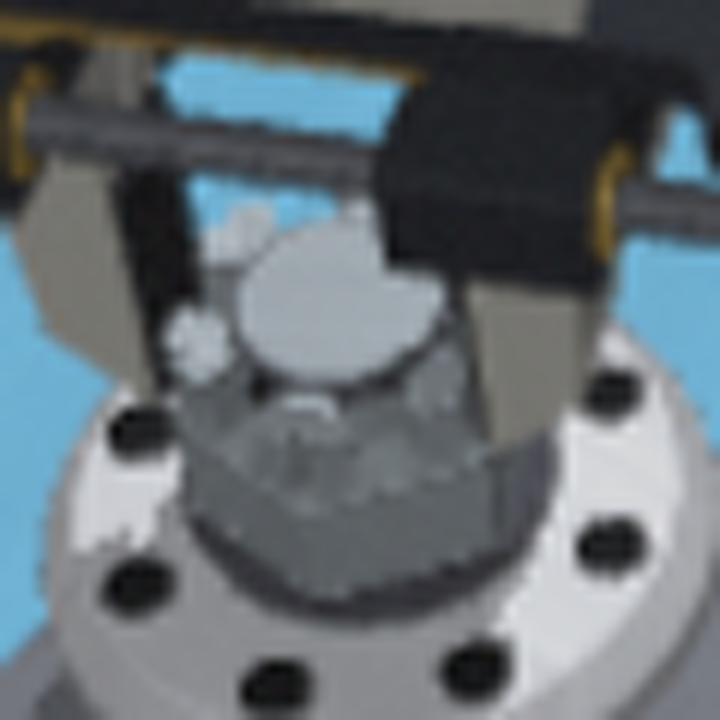

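The dark hole patch shows again at (262,385), in the slot near azimuth 75°. That fits a hole along the base's long axis. The nut is still loose, so I'll carry on.

```bash

python3 -m crank '[[[-0.02,0.05,0],3,200]]'>/dev/null;python3 m.py
python3 -m crank '[[[0,0,0],3,200]]'>/dev/null;python3 m.py
python3 -m crank '[[[0,0,0],3,200]]'>/dev/null;python3 m.py
python3 -m crank '[[[0,0,0],3,200]]'>/dev/null;python3 m.py
python3 -m crank '[[[0,0,0],3,200]]'>/dev/null;python3 m.py
```

```text
t 8.40 y_az 11.97 Mz 0.048 M [ 0.58 -0.49  0.05] F [ 1.1  2.1 -0.5] j7 -0.19 eff7 1.529 pos [0.5146 0.0073 0.0761] w 0.482
   t 8.50 y_az 8.87 Mz -0.009 M [ 0.45 -0.75 -0.01] F [ 1.6  2.6 -0.8] j7 -0.23 eff7 0.953 pos [0.5147 0.0073 0.0761] w 0.480
   t 8.60 y_az 5.87 Mz 0.061 M [ 0.51 -0.89  0.06] F [ 2.8  2.8 -1.4] j7 -0.28 eff7 0.883 pos [0.5148 0.0073 0.0761] w 0.479
   t 8.70 y_az 2.87 Mz 0.040 M [ 0.49 -0.92  0.04] F [ 4.3  2.8 -2.7] j7 -0.32 eff7 0.878 pos [0.515  0.0073 0.0761] w 0.481
   t 8.80 y_az -0.13 Mz 0.039 M [ 0.49 -1.11  0.04] F [ 3.4  1.7 -3.5] j7 -0.37 eff7 0.878 pos [0.5151 0.0073 0.0761] w 0.481
```

```bash

python3 -m crank '[[[0.02,0.1,0],3,200]]'>/dev/null;python3 m.py
python3 -m crank '[[[0,0,0],3,200]]'>/dev/null;python3 m.py
python3 -m crank '[[[0,0,0],3,200]]'>/dev/null;python3 m.py
python3 -m crank '[[[0,0,0],3,200]]'>/dev/null;python3 m.py
python3 -m crank '[[[0,0,0],3,200]]'>/dev/null;python3 m.py
```

```text
t 8.90 y_az -3.14 Mz 0.033 M [ 0.33 -0.05  0.03] F [-0.9  2.1  1.6] j7 -0.41 eff7 0.897 pos [0.5154 0.0073 0.0761] w 0.478
   t 9.00 y_az -6.14 Mz 0.029 M [ 0.31 -0.53  0.03] F [ 1.9  1.5 -0.3] j7 -0.46 eff7 0.881 pos [0.5154 0.0073 0.0761] w 0.478
   t 9.10 y_az -9.13 Mz 0.056 M [ 0.32 -0.69  0.06] F [ 2.   2.2 -1.1] j7 -0.50 eff7 0.883 pos [0.5156 0.0073 0.0761] w 0.482
   t 9.20 y_az -12.13 Mz 0.028 M [ 0.27 -0.74  0.03] F [ 3.4  1.4 -0.2] j7 -0.54 eff7 0.883 pos [0.5156 0.0072 0.0761] w 0.484
   t 9.30 y_az -15.14 Mz 0.053 M [ 0.24 -0.85  0.05] F [ 2.7  2.  -2.3] j7 -0.59 eff7 0.883 pos [0.5158 0.0072 0.0761] w 0.481
```

```bash

python3 -m crank '[[[0,0,0],3,200]]'>/dev/null;python3 m.py
python3 -m crank '[[[0,0,0],3,200]]'>/dev/null;python3 m.py
python3 -m crank '[[[0,0,0],3,200]]'>/dev/null;python3 m.py
python3 -m crank '[[[0,0,0],3,200]]'>/dev/null;python3 m.py
python3 -m crank '[[[0,0,0],0,200]]'>/dev/null;python3 m.py
```

```text
t 9.40 y_az -18.14 Mz -0.002 M [ 0.19 -0.93 -0.  ] F [ 2.8  1.4 -1.7] j7 -0.63 eff7 0.882 pos [0.5159 0.0072 0.0761] w 0.481
   t 9.50 y_az -21.14 Mz 0.076 M [ 0.17 -1.01  0.08] F [ 3.4  0.8 -2.1] j7 -0.68 eff7 0.882 pos [0.516  0.0071 0.0761] w 0.482
   t 9.60 y_az -24.14 Mz 0.039 M [ 0.14 -1.07  0.04] F [ 3.9  0.8 -1.9] j7 -0.72 eff7 0.881 pos [0.5161 0.0071 0.0761] w 0.481
   t 9.70 y_az -27.14 Mz 0.285 M [ 0.01 -1.14  0.29] F [ 3.9  0.1 -2.7] j7 -0.77 eff7 0.631 pos [0.5162 0.007  0.0761] w 0.478
   t 9.80 y_az -27.09 Mz 0.344 M [ 0.02 -1.33  0.34] F [ 5.4 -0.1 -3.5] j7 -0.77 eff7 -1.154 pos [0.5162 0.007  0.0761] w 0.480
```

Mz jumps from 0.04 to 0.34 N m between y_az −24° and −27°, so the nut is tight. The next line-up is at about −44.5°, plus 2.3° of wind-up.

```bash

python3 -m crank '[[[0.05,0.09,0],0,200],[[0,0,0],3,200]]'>/dev/null;python3 m.py
python3 -m crank '[[[0,0,0],3,200],[[0,0,0],3,200]]'>/dev/null;python3 m.py
python3 -m crank '[[[0,0,0],3,200],[[0,0,0],3,200]]'>/dev/null;python3 m.py
python3 -m crank '[[[0,0,0],3,200],[[0,0,0],1.4,200],[[0,0,0],0,200]]'>/dev/null;python3 m.py
python3 - <<'E'
from h import *
p,d=get_image("scene");crop(p,172,208,30,30,12,"pics/s5.png")
E
```

```text
t 10.00 y_az -30.06 Mz 0.290 M [ 0.04 -0.85  0.29] F [ 2.9  0.2 -0.9] j7 -0.81 eff7 1.336 pos [0.5163 0.007  0.0761] w 0.480
   t 10.20 y_az -36.18 Mz 0.318 M [-0.09 -1.04  0.32] F [ 4.2 -0.  -1.4] j7 -0.90 eff7 0.566 pos [0.5166 0.0068 0.0761] w 0.476
   t 10.40 y_az -42.18 Mz 0.374 M [-0.26 -1.12  0.37] F [ 4.1 -0.8 -0.9] j7 -0.99 eff7 0.560 pos [0.5167 0.0067 0.0761] w 0.482
   t 10.70 y_az -46.56 Mz 0.294 M [-0.37 -1.3   0.29] F [ 4.1 -2.2 -1.9] j7 -1.06 eff7 -0.706 pos [0.5168 0.0066 0.0761] w 0.482
```

View pics/s5.png

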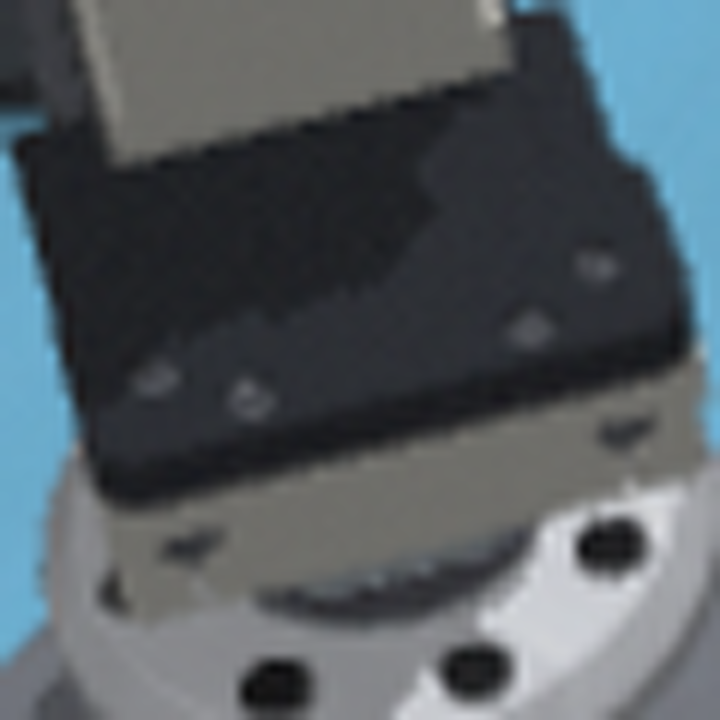

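The gripper hides the nut. I'll release, lift, and move aside towards the pin to look.

```bash

python3 -m crank '[[[0,0,0],0,100],[[0,0,0],0,60],[[0,0,0],0,0],[[0,0,0],0,0],[[0,0,0],0,0]]'>/dev/null;python3 m.py
python3 -m crank '[[[0,0,-3],0,0],[[0,0,-4],0,0],[[0,0,-4],0,0],[[0,0,-2],0,0]]'>/dev/null;python3 m.py
python3 - <<'E'
from h import *
need([.484,-.21,.2])
E
```

```text
t 11.25 y_az -46.62 Mz 0.043 M [ 0.05 -0.06  0.04] F [ 0.   0.4 -0.2] j7 -1.06 eff7 0.006 pos [0.5159 0.0069 0.0759] w 0.871
   t 11.65 y_az -46.61 Mz -0.056 M [ 0.03 -0.02 -0.06] F [ 0.4  0.3 -0.1] j7 -1.00 eff7 0.010 pos [0.5174 0.0072 0.2094] w 0.999
t 11.65 pos [0.5174 0.0072 0.2094] y_az -46.61 shift cm in tool axes [-17.35  13.49   0.92] j [ 0.07  0.27 -0.24  1.81  0.07  1.06 -1.  ] F [ 0.4  0.3 -0.1] M [ 0.03  -0.022 -0.056] w 0.9994
tilt [ 3.9e-03  3.0e-04 -1.0e+00]
```

```bash

python3 -m crank '[[[-3.5,2.7,0],0,0],[[-3.5,2.7,0],0,0],[[-3.5,2.7,0],0,0],[[-3.5,2.7,0],0,0],[[-3.3,2.7,0],0,0]]'>/dev/null;python3 m.py
python3 -m crank '[[[0,0,0],-8.5,0],[[0,0,0],-8.5,0],[[0,0,0],-8.5,0],[[0,0,0],-8.5,0]]'>/dev/null;python3 m.py
python3 - <<'E'
from nut import *
for cx,cy in((.5135,.0055),(.5145,.006)):
  for n in("scene","top"):
    p,d=get_image(n);np.savez(f"im_{n}1.npz",p=p,d=d)
    print(n,phase(n,p,d,cx,cy))
    a,rs=polar(n,p,cx,cy,.108,f"pics/pol1_{n}.png")
    g=a.mean(2)[(rs>.0175)&(rs<.0215)].mean(0);az=np.radians(np.arange(0,360,.5))
    w=(g*np.exp(6j*az)).mean();print("bright phase slot",(np.degrees(np.angle(w))/6+30)%60,abs(w))
    if n=="scene": crop(p,172,215,30,30,12,"pics/s6.png")
    else: crop(p,212,155,34,34,10,"pics/t6.png")
E
```

```text
t 12.15 y_az -46.63 Mz 0.005 M [-0.04 -0.12  0.  ] F [ 0.  -0.   0.1] j7 -0.54 eff7 -1.719 pos [ 0.4823 -0.2118  0.2062] w 1.000
   t 12.55 y_az -12.28 Mz -0.015 M [-0.04 -0.1  -0.01] F [ 0.5 -0.7 -0. ] j7 0.02 eff7 -2.922 pos [ 0.4829 -0.21    0.2059] w 1.004
scene (np.float64(16.299465811558925), np.float64(0.45721581871505307), np.int64(130))
bright phase slot 20.18249494256493 0.2735301335709621
top (np.float64(15.760422658154857), np.float64(0.5314838093873004), np.int64(70))
bright phase slot 19.717951321430206 0.14592139424868478
scene (np.float64(17.392604642014113), np.float64(0.44766403984830505), np.int64(123))
bright phase slot 31.69566414852811 1.4578687228391678
top (np.float64(16.447289075764154), np.float64(0.5195687849797435), np.int64(69))
bright phase slot 21.938173145876156 1.3241012429268435
```

View pics/s6.png

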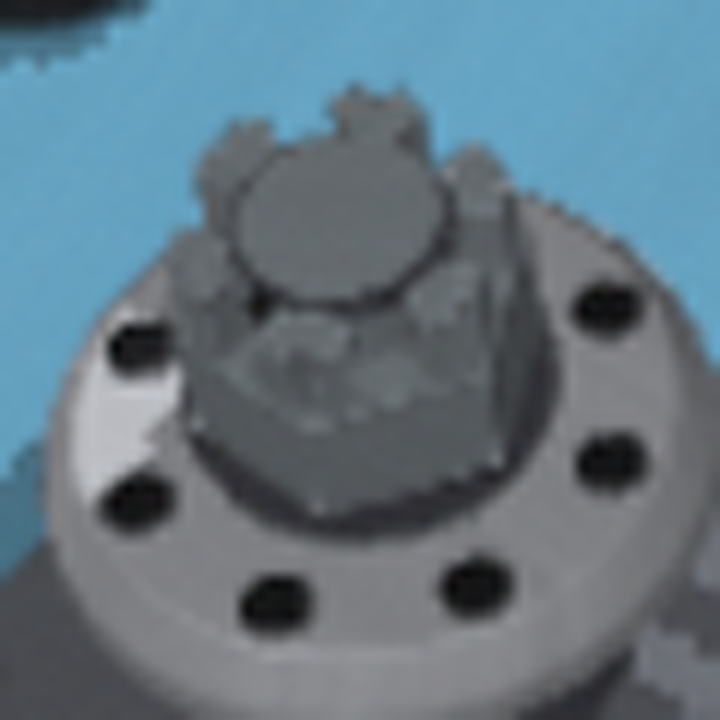

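View pics/t6.png

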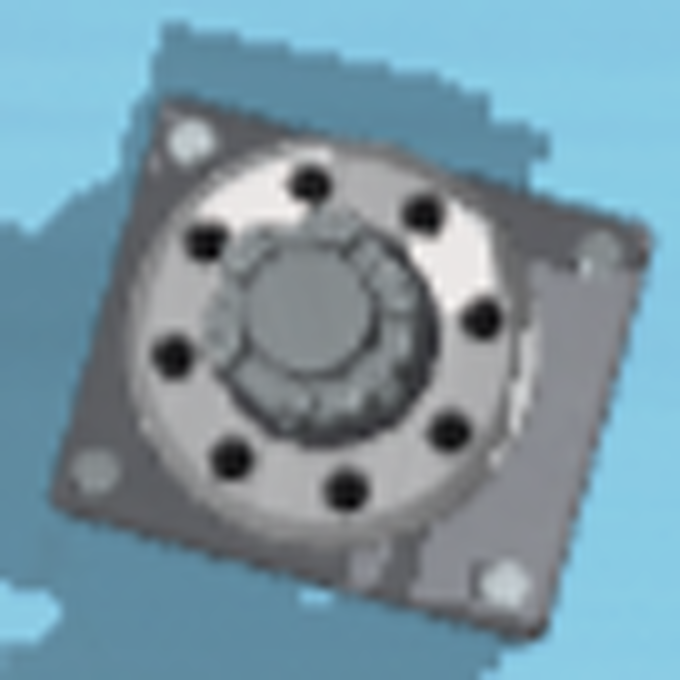

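```bash
python3 - <<'E'
from nut import *
z=np.load("im_scene1.npz");p=z['p']
unwrap("scene",p,.5138,.0058,.015,.09,.114,"pics/u1.png",f=5)
a=cv2.imread("pics/u1.png")[:, 60:400];a=cv2.convertScaleAbs(a,alpha=1.8)
a=cv2.resize(a,(800,400))
for k in range(30,200,10): cv2.putText(a,str(k),(int((2*k-60)/340*800),12),0,.4,(0,0,255));cv2.line(a,(int((2*k-60)/340*800),14),(int((2*k-60)/340*800),20),(0,0,255))
cv2.imwrite("pics/u1b.png",a)
for n in ("scene1","scene0"):
    p=np.load(f"im_{n}.npz")['p'].astype(int).sum(2)
    u,v=proj("scene",[.5138,.0058,.1]);print(u,v)
    sub=p[195:225,150:195];i=np.argsort(sub.ravel())[:6];print([(150+k%45,195+k//45,sub.ravel()[k]) for k in i])
for az in(60,65,70,75.5,80,85):
    t=np.radians(az);print(az,[np.round(proj("scene",[.5138+.015*np.cos(t),.0058+.015*np.sin(t),zz]),1).tolist() for zz in(.0955,.0997,.104)])
E
```

```text
170.50929582477784 207.3508144871821
[(np.int64(191), np.int64(211), np.int64(54)), (np.int64(192), np.int64(210), np.int64(54)), (np.int64(193), np.int64(211), np.int64(56)), (np.int64(191), np.int64(222), np.int64(57)), (np.int64(191), np.int64(209), np.int64(61)), (np.int64(192), np.int64(222), np.int64(62))]
170.50929582477784 207.3508144871821
[(np.int64(163), np.int64(210), np.int64(73)), (np.int64(153), np.int64(212), np.int64(91)), (np.int64(151), np.int64(214), np.int64(91)), (np.int64(152), np.int64(214), np.int64(93)), (np.int64(154), np.int64(214), np.int64(93)), (np.int64(154), np.int64(212), np.int64(94))]
60 [[163.0, 213.0], [162.7, 211.5], [162.4, 209.9]]
65 [[163.5, 213.5], [163.1, 212.0], [162.8, 210.4]]
70 [[163.9, 213.9], [163.6, 212.4], [163.3, 210.9]]
75.5 [[164.5, 214.4], [164.2, 212.9], [163.8, 211.3]]
80 [[165.0, 214.7], [164.7, 213.2], [164.4, 211.7]]
85 [[165.6, 215.1], [165.3, 213.6], [165.0, 212.0]]
```

View pics/u1b.png

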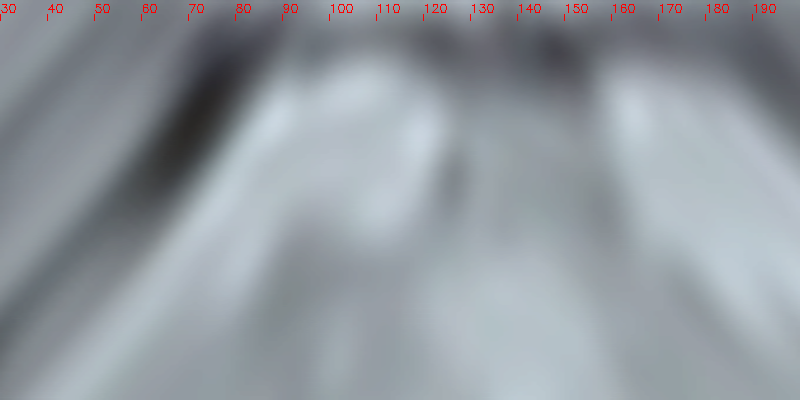

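The nut phase is about 16°, so a slot sits at 76°. The dark hole at (260,300) sits inside that slot, and the base axis reads 75.5°. So the nut is tight and lined up. Feel during turning puts the spindle axis at about (0.5153, 0.0055) in the tool frame. Now the pin.

```bash
python3 - <<'E'
from h import *
for n in("scene","top"):
    p,d=(np.load(f"im_{n}0.npz")[k] for k in"pd");P=cloud(n,d)
    nr=(np.hypot(P[...,0]-.487,P[...,1]+.257)<.09)
    q=P[nr&(P[...,2]>.015)&(P[...,1]>-.22)]
    q=q[np.hypot(*(q[:,:2]-[.5,-.19]).T)<.05]
    if len(q)>4:
        v=cv2.fitLine(q[:,:2].astype(np.float32),cv2.DIST_HUBER,0,.01,.01).ravel();print(n,"shaft",len(q),np.degrees(np.arctan2(v[1],v[0]))%180,v[2:],"tip",q[np.argmax(q[:,1])], q[:,2].mean())
need([.4845,-.2715,.037],-12.3)
E
```

```text
scene shaft 28 74.2605 [ 0.49671984 -0.20669362] tip [ 0.50169276 -0.19595982  0.02724316] 0.030375388413226356
top shaft 26 77.12863 [ 0.4979546  -0.20668551] tip [ 0.49926457 -0.19469948  0.02944618] 0.030578023811627164
t 12.75 pos [ 0.483 -0.21   0.206] y_az -12.89 shift cm in tool axes [-5.96  1.52 16.89] j [ 0.49  0.29 -0.23  1.79  0.07  1.07  0.01] F [ 0.  -0.7 -0.4] M [-0.001 -0.168 -0.044] w 1.0013
tilt [-2.e-04  1.e-04 -1.e+00]
turn about tool z (cw+) -0.59
```

```bash
python3 -m crank '[[[-3,0.75,0],-0.3,0],[[-2.95,0.75,0],-0.3,0],[[0,0,4],0,0],[[0,0,4],0,0],[[0,0,4],0,0]]'>/dev/null
python3 -m crank '[[[0,0,2],0,0],[[0,0,0],0,0],[[0,0,0],0,0]]'>/dev/null; python3 - <<'E'
from h import *
need([.4845,-.2715,.037],-12.3)
p,d=get_image("scene");crop(p,250,145,50,50,8,"pics/s7.png")
p,d=get_image("top");crop(p,314,170,50,40,8,"pics/t7.png")
E
```

```text
t 13.55 pos [ 0.4853 -0.2713  0.0665] y_az -12.14 shift cm in tool axes [-0.03 -0.07  2.95] j [ 0.55  0.49 -0.18  1.88  0.12  0.78  0.09] F [ 0.5 -0.8  0.1] M [-0.015 -0.101 -0.056] w 0.9985
tilt [-1.e-04 -1.e-04 -1.e+00]
turn about tool z (cw+) 0.16
```

View pics/s7.png

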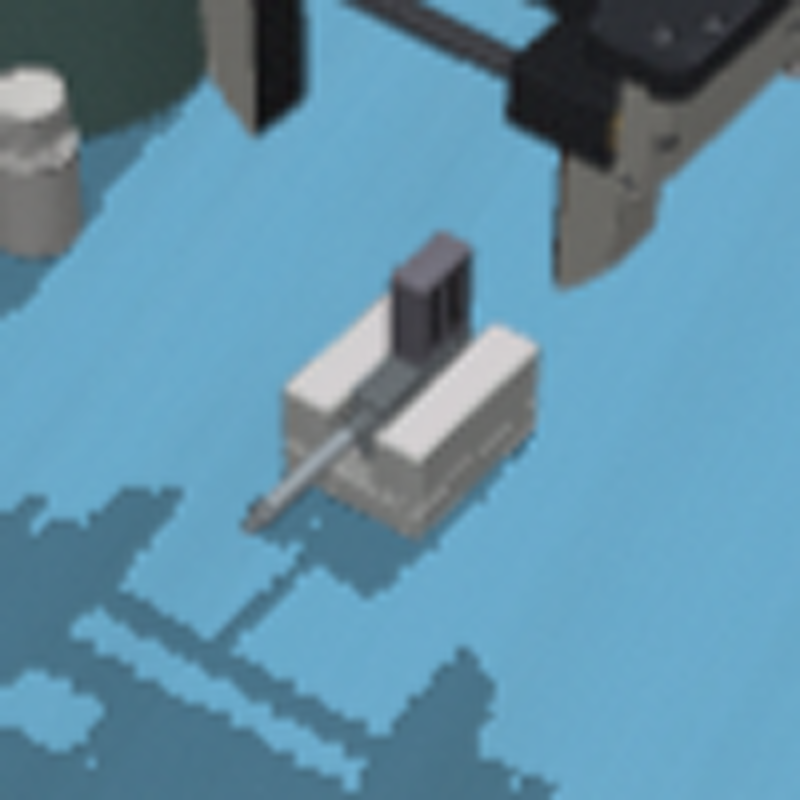

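```bash
python3 - <<'E'
from h import *
for n,u0,v0 in(("scene",200,95),("top",264,130)):
    for X in([.4853,-.2713,.064],[.4842,-.2713,.064]):
        u,v=proj(n,X);print(n,(u-u0)*8,(v-v0)*8)
E
```

```text
scene 419.91243928559834 260.3390580350242
scene 423.75268129676215 261.5575320299913
top 502.12740865656633 311.05783033382727
top 502.0801429740509 314.75588223477484
```

View pics/t7.png

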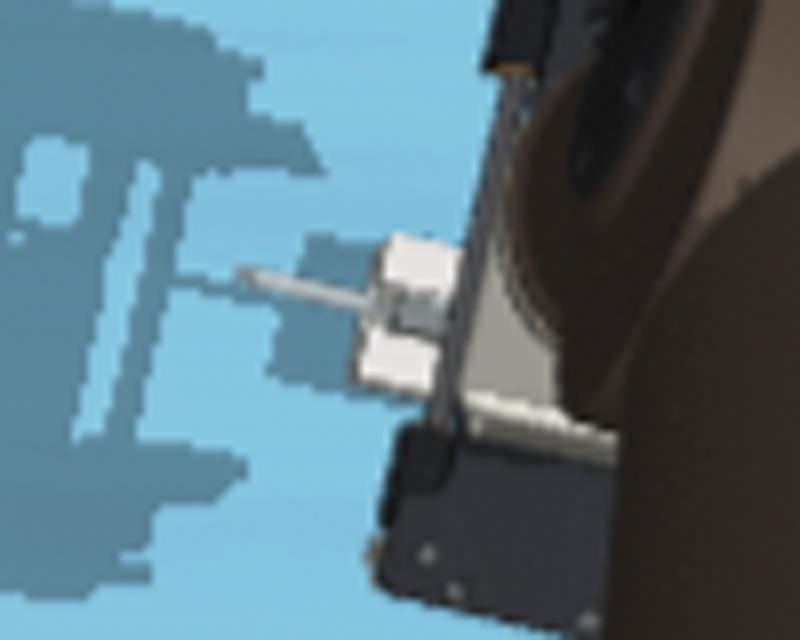

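```bash
python3 -m crank '[[[0,-0.1,2.0],0,0],[[0,0,0.95],0,60],[[0,0,0],0,120],[[0,0,0],0,160],[[0,0,0],0,180]]' 10 >/dev/null; python3 m.py; python3 -m crank '[[[0,0,0],0,200],[[0,0,0],0,215],[[0,0,0],0,230],[[0,0,0],0,240],[[0,0,0],0,240]]' >/dev/null; python3 m.py;python3 -m crank '[[[0,0,0],0,240],[[0,0,0],0,240]]' >/dev/null; python3 m.py
```

```text
t 14.15 y_az -12.04 Mz 0.008 M [-0.06 -0.07  0.01] F [ 0.2 -0.3  0. ] j7 0.08 eff7 -0.003 pos [ 0.4846 -0.2714  0.0374] w 0.700
   t 14.65 y_az -12.03 Mz 0.023 M [-0.07 -0.11  0.02] F [ 0.4  0.1 -0. ] j7 0.08 eff7 -0.000 pos [ 0.484  -0.2711  0.0365] w 0.261
   t 14.85 y_az -12.03 Mz -0.036 M [-0.07 -0.1  -0.04] F [ 0.5 -0.9 -0.5] j7 0.08 eff7 0.003 pos [ 0.4841 -0.2711  0.0365] w 0.126
```

```bash
python3 -m crank '[[[0,0,0],0,240],[[0,0,0],0,240]]' 20 >/dev/null; python3 m.py;python3 -m crank '[[[0,0,0],0,240],[[0,0,0],0,240]]' 30 >/dev/null; python3 m.py
python3 -m crank '[[[0,0,-1.5],0,240],[[0,0,-3],0,240],[[0,0,-4],0,240],[[0,0,-3],0,240],[[0,0,0],0,240]]' 30 >/dev/null; python3 m.py; python3 - <<'E'
from h import *
for n in("scene","top"):
    p,d=get_image(n);np.savez(f"im_{n}2.npz",p=p,d=d);tp,R,a=tool();u,v=map(int,proj(n,tp));print(u,v)
    crop(p,u,v,50,45,8,f"pics/{n[0]}8.png")
E
```

```text
t 15.05 y_az -12.03 Mz 0.021 M [-0.05 -0.19  0.02] F [ 0.4 -0.6  0.8] j7 0.08 eff7 0.003 pos [ 0.4841 -0.2711  0.0365] w 0.130
   t 15.25 y_az -12.03 Mz 0.013 M [-0.07 -0.18  0.01] F [-0.1  0.9 -0.7] j7 0.08 eff7 0.003 pos [ 0.484  -0.2711  0.0365] w 0.123
   t 15.75 y_az -12.03 Mz 0.031 M [-0.07 -0.11  0.03] F [ 1.1  0.3 -0.2] j7 0.12 eff7 0.162 pos [ 0.4864 -0.2721  0.1558] w 0.123
253 93
334 165
```

View pics/s8.png

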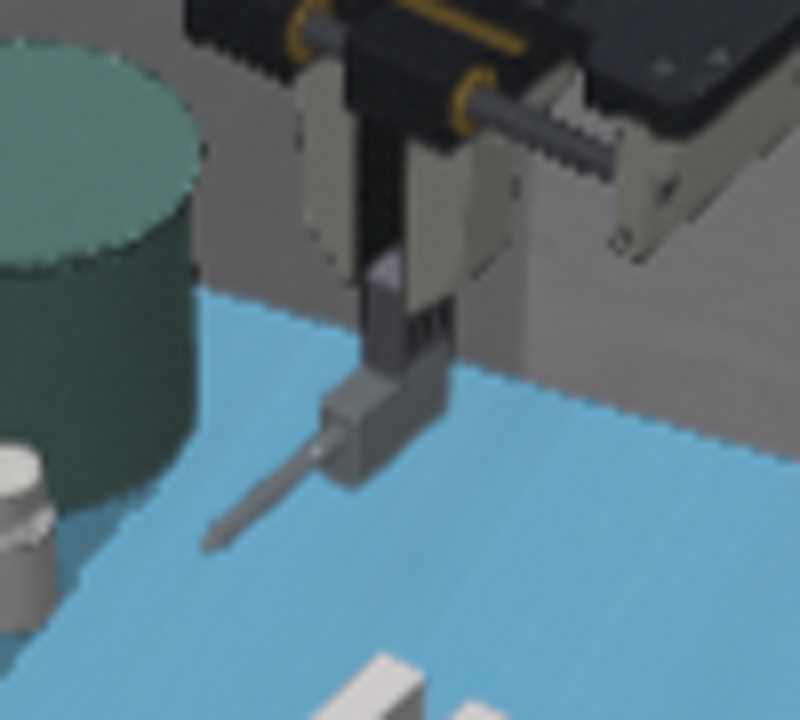

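View pics/t8.png

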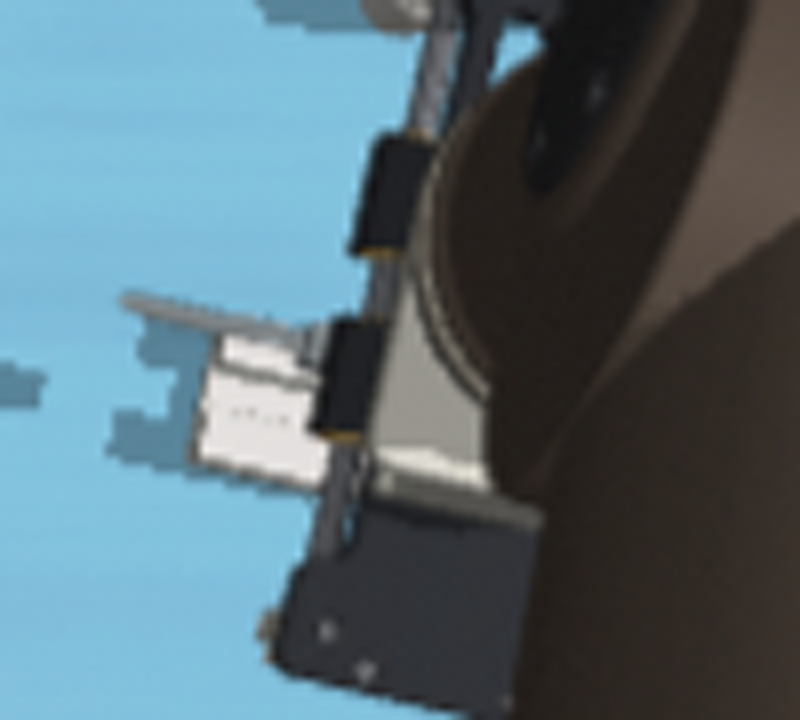

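The pin is lifted level. The scene crop shows the foot at (385,410) and the tip at (210,545). Its axis is about 8.5 mm below the TCP. Next I need the hole's height, and a check on the pin axis position against the tool.

```bash
python3 - <<'E'
from h import *
for n in("scene","top"):
  for k in(0,1):
    z=np.load(f"im_{n}{k}.npz");P=cloud(n,z['d']);cx,cy=(.5132,.0058) if n=="scene" else (.5148,.0058)
    r=np.hypot(P[...,0]-cx,P[...,1]-cy);a=np.degrees(np.arctan2(P[...,1]-cy,P[...,0]-cx))%60
    def f(m): q=P[m][:,2]*1000;return len(q),np.round(np.percentile(q,[25,50,75]),1).tolist() if len(q) else 0
    tooth=abs((a-16+60+30)%60-30)>20
    print(n,k,"spindle",f((r<.012)&(P[...,2]>.1)),"teeth",f(tooth&(r>.0175)&(r<.021)&(P[...,2]>.102)),"rotor",f((r>.032)&(r<.045)&(P[...,2]>.05)&(P[...,2]<.08)))
    h=np.histogram(P[(r<.0275)&(r>.016)][:,2]*1000,bins=np.arange(64,116,1.5));print([(float(x),int(c)) for x,c in zip(h[1],h[0])])
# pin shaft in air
for n in("scene","top"):
    z=np.load(f"im_{n}2.npz");P=cloud(n,z['d']);tp=np.array([.4864,-.2721,.1558]);R=Ro.from_rotvec([0,0,0]).as_matrix()
    ax=np.array([-np.sin(np.radians(-12.03)),np.cos(np.radians(-12.03))]);ay=np.array([ax[1],-ax[0]])
    q=P-tp;t=q[...,:2]@ax;s=q[...,:2]@ay
    m=(abs(s)<.015)&(t>.026)&(t<.09)&(abs(q[...,2]+.008)<.012);Q=np.c_[t[m],s[m],q[m][:,2]]
    print(n,m.sum(),"t range",Q[:,0].min(),Q[:,0].max(),"med s,z",np.median(Q[:,1:],0),"slope s",np.polyfit(Q[:,0],Q[:,1],1),"z",np.polyfit(Q[:,0],Q[:,2],1))
E
```

```text
scene 0 spindle (127, [111.2, 112.0, 112.7]) teeth (44, [109.3, 110.0, 110.5]) rotor (690, [64.7, 65.8, 66.7])
[(64.0, 21), (65.5, 35), (67.0, 18), (68.5, 5), (70.0, 8), (71.5, 21), (73.0, 55), (74.5, 43), (76.0, 20), (77.5, 16), (79.0, 12), (80.5, 16), (82.0, 14), (83.5, 19), (85.0, 16), (86.5, 11), (88.0, 20), (89.5, 14), (91.0, 18), (92.5, 19), (94.0, 32), (95.5, 37), (97.0, 21), (98.5, 14), (100.0, 14), (101.5, 13), (103.0, 23), (104.5, 15), (106.0, 16), (107.5, 43), (109.0, 87), (110.5, 39), (112.0, 1), (113.5, 0)]
scene 1 spindle (128, [111.1, 112.0, 112.7]) teeth (44, [108.8, 109.6, 110.5]) rotor (691, [64.7, 65.8, 66.7])
[(64.0, 26), (65.5, 41), (67.0, 13), (68.5, 5), (70.0, 9), (71.5, 32), (73.0, 45), (74.5, 32), (76.0, 23), (77.5, 15), (79.0, 17), (80.5, 16), (82.0, 12), (83.5, 14), (85.0, 26), (86.5, 12), (88.0, 14), (89.5, 19), (91.0, 13), (92.5, 12), (94.0, 35), (95.5, 34), (97.0, 23), (98.5, 15), (100.0, 14), (101.5, 17), (103.0, 21), (104.5, 16), (106.0, 18), (107.5, 46), (109.0, 77), (110.5, 41), (112.0, 4), (113.5, 0)]
top 0 spindle (85, [111.2, 112.2, 113.3]) teeth 
[... 563 characters left out ...]
(64.0, 2), (65.5, 6), (67.0, 1), (68.5, 4), (70.0, 2), (71.5, 10), (73.0, 23), (74.5, 19), (76.0, 9), (77.5, 0), (79.0, 2), (80.5, 1), (82.0, 2), (83.5, 3), (85.0, 2), (86.5, 2), (88.0, 0), (89.5, 3), (91.0, 3), (92.5, 8), (94.0, 18), (95.5, 24), (97.0, 20), (98.5, 7), (100.0, 3), (101.5, 4), (103.0, 1), (104.5, 3), (106.0, 10), (107.5, 19), (109.0, 38), (110.5, 27), (112.0, 14), (113.5, 1)]
scene 83 t range 0.026052442515105353 0.07792979541606575 med s,z [-0.00129338 -0.00668947] slope s [ 0.0105909  -0.00162417] z [ 0.04004926 -0.00933283]
top 70 t range 0.026387165002550204 0.07604721197890621 med s,z [-0.00140898 -0.00857078] slope s [ 0.00681029 -0.00182846] z [-0.0200297  -0.00733764]
```

```bash
python3 -m crank '[[[0,0,0],2.4,240],[[0,0,0],0,240]]' 30 >/dev/null; python3 - <<'E'
from h import *
need([.4855,-.1107,.110],-14.4)
E
```

```text
t 16.05 pos [ 0.4829 -0.2707  0.1499] y_az -14.47 shift cm in tool axes [15.55 -3.74  4.01] j [ 0.55  0.38 -0.19  1.8   0.09  0.96  0.08] F [ 0.5 -0.1 -1.3] M [-0.023 -0.035  0.022] w 0.1268
tilt [-0.0026  0.0011 -1.    ]
turn about tool z (cw+) -0.07
```

```bash
python3 -m crank '[[[3.8,-0.93,0],0,240],[[3.8,-0.93,0],0,240],[[3.8,-0.93,0],0,240],[[3,-0.93,1],0,240],[[0,0,2],0,240]]' >/dev/null; python3 -m crank '[[[0,0,0],0,240],[[0,0,0],0,240],[[0,0,0],0,240]]' >/dev/null; python3 - <<'E'
from h import *
need([.4855,-.1107,.110],-14.4)
for n in("scene","top"):
    p,d=get_image(n);np.savez(f"im_{n}3.npz",p=p,d=d)
    crop(p,*( (195,190) if n=="scene" else (235,160)),50,45,8,f"pics/{n[0]}9.png")
    P=cloud(n,d);q=P[(np.hypot(P[...,0]-.514,P[...,1]-.006)<.012)&(P[...,2]>.1)];c=(q.min(0)+q.max(0))/2
    q2=P[(np.hypot(P[...,0]-.514,P[...,1]-.006)<.03)&(P[...,2]>.1075)]
    print(n,"spindle top",q.mean(0),c)
    tp,R,a=tool();ax=R[:2,0];ay=R[:2,1];q=P-tp;t=q[...,:2]@ax;s=q[...,:2]@ay
    m=(abs(s)<.008)&(t>.028)&(t<.088)&(abs(q[...,2]+.008)<.012);Q=np.c_[t[m],s[m],q[m][:,2]]
    print(m.sum(),"t max",np.sort(Q[:,0])[-4:],"med s,z",np.median(Q[:,1:],0),"fit s",np.polyfit(Q[:,0],Q[:,1],1),"z",np.polyfit(Q[:,0],Q[:,2],1))
E
```

```text
t 16.85 pos [ 0.4841 -0.1234  0.1218] y_az -14.50 shift cm in tool axes [ 1.26 -0.18  1.18] j [ 0.33  0.34 -0.24  1.96  0.11  0.85 -0.22] F [ 0.2 -0.8 -1.6] M [-0.09  -0.067  0.002] w 0.1250
tilt [ 1.e-04 -3.e-04 -1.e+00]
turn about tool z (cw+) -0.1
scene spindle top [0.51404581 0.00637373 0.11185466] [0.5138927  0.00632018 0.1081003 ]
85 t max [0.07486562 0.07573085 0.07578603 0.07707804] med s,z [-0.00165882 -0.00644832] fit s [ 0.00588219 -0.00162041] z [-0.00959178 -0.00620279]
top spindle top [0.51410412 0.00584776 0.11237734] [0.51430884 0.00615818 0.11201269]
  return _methods._mean(a, axis=axis, dtype=dtype,
  ret = um.true_divide(
Traceback (most recent call last):
TypeError: expected non-empty vector for x
```

View pics/s9.png

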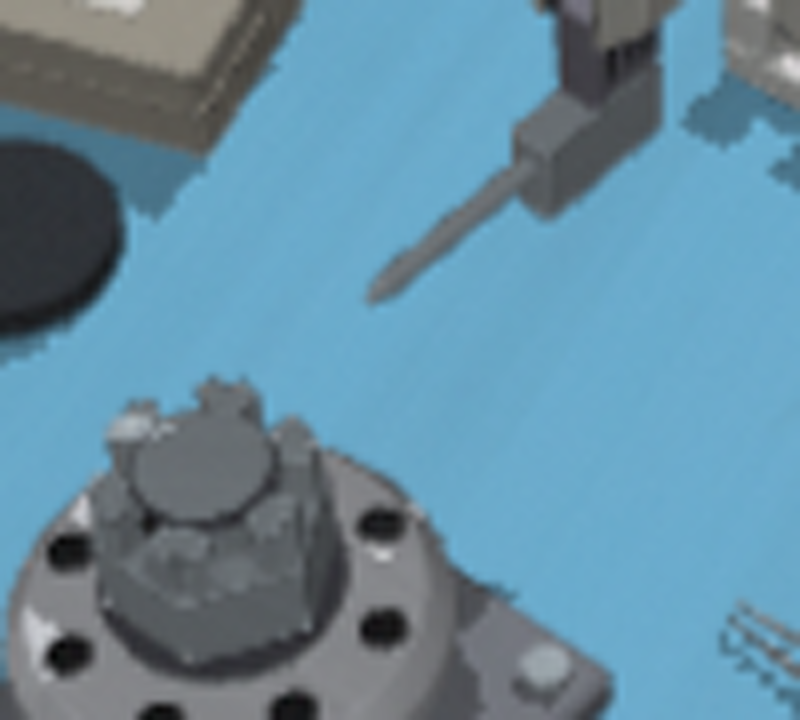

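View pics/t9.png

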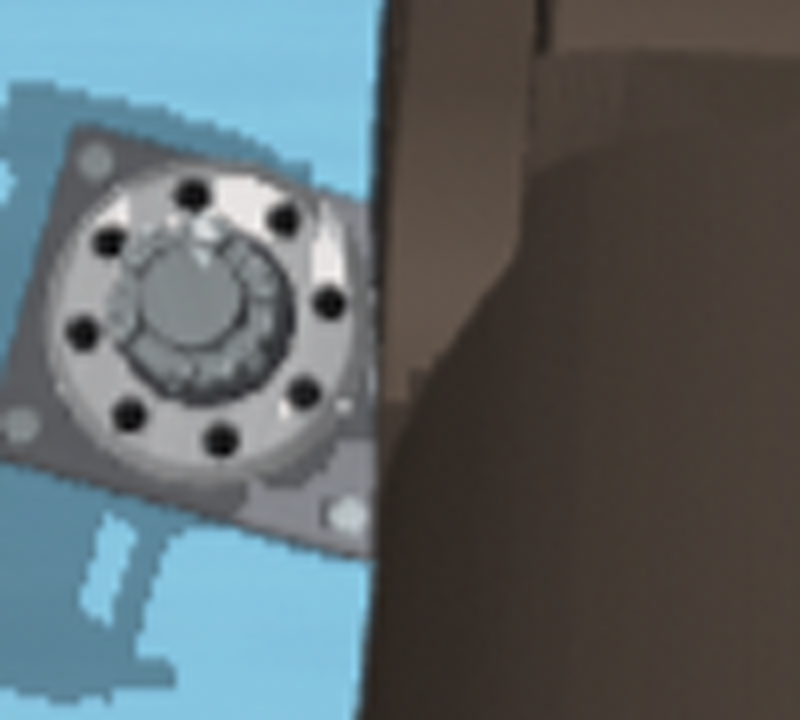

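```bash
python3 - <<'E'
from h import *
z=np.load("im_scene3.npz");p=z['p'].astype(int);tp,R,a=tool();c=get_calibration("scene")
mask=(p[...,2]-p[...,0])<35   # not blue
C=-c['R'].T@c['t'];zz=.1218-.0085
S=[]
for t in np.arange(.034,.074,.004):
    X0=tp+R[:,0]*t;X0[2]=zz
    ss=np.arange(-.012,.012,.0002);v=[]
    for s in ss:
        u,w=proj("scene",X0+R[:,1]*s)
        v.append(cv2.getRectSubPix((p[...,2]-p[...,0]).astype(np.float32),(1,1),(u,w))[0,0])
    v=np.array(v);bg=np.median(v[[0,1,2,3,-1,-2,-3,-4]]);wt=np.clip(bg-v-15,0,None);S.append((t,(wt*ss).sum()/wt.sum(),wt.sum()/wt.max()*.0002))
print(np.round(S,4))
# base & rotor/spindle centre repeat with robust: rotor pixels in mm plane
P=cloud("scene",z['d'])
near=np.hypot(P[...,0]-.513,P[...,1]-.006)<.09
print(cv2.minAreaRect((P[near&(P[...,2]>.006)&(P[...,2]<.03)][:,:2]*1000).astype(np.float32)))
E
```

```text
[[ 0.034  -0.0028  0.0084]
 [ 0.038   0.0003  0.0065]
 [ 0.042   0.0004  0.0065]
 [ 0.046   0.0008  0.0063]
 [ 0.05    0.0008  0.0064]
 [ 0.054   0.0004  0.0064]
 [ 0.058   0.0004  0.0058]
 [ 0.062   0.0008  0.006 ]
 [ 0.066   0.0008  0.0063]
 [ 0.07    0.0005  0.0062]]
((513.5653076171875, 5.438499450683594), (130.71255493164062, 111.15209197998047), 75.86962890625)
```

Camera estimates of the lateral offset disagree: the scene camera gives −4 mm, while the top camera and feel give −1.8 mm. I'll bring the tip up close to the slot and judge it in a single image.

```bash
python3 -m crank '[[[0.7,-0.22,1.18],0.1,240],[[1,0,0],0,240],[[1,0,0],0,240],[[0,0,0],0,240],[[0,0,0],0,240]]' >/dev/null; python3 - <<'E'
from h import *
need([.4855,-.1107,.110],-14.4)
for n in("scene","top"):
    p,d=get_image(n);np.savez(f"im_{n}4.npz",p=p,d=d)
    if n=="scene": crop(p,182,197,30,25,13,"pics/s10.png")
    else: crop(p,225,160,50,45,8,"pics/t10.png")
E
```

```text
t 17.45 pos [ 0.4888 -0.0952  0.1099] y_az -14.45 shift cm in tool axes [-1.59  0.07 -0.01] j [ 0.28  0.35 -0.25  1.98  0.12  0.82 -0.29] F [ 0.2  0.  -0.8] M [-0.044 -0.092  0.042] w 0.1243
tilt [ 3.e-04 -1.e-04 -1.e+00]
turn about tool z (cw+) -0.05
```

View pics/s10.png

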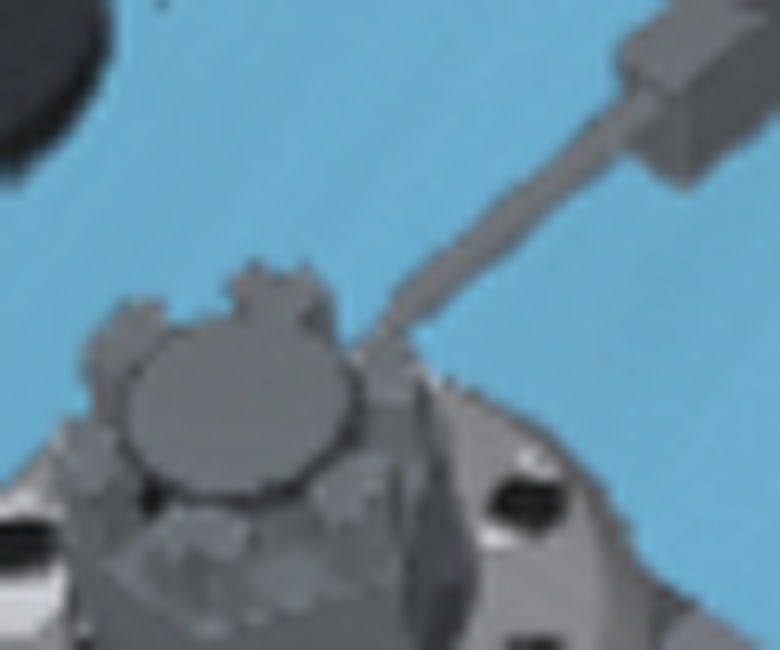

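In one picture (s10) the shaft line runs from (635,105) through (370,340). Extended, it passes about 0 to 0.7 mm from the slot centre on both the entry and exit sides. It's lined up, so I'll go in gently and watch the forces.

```bash
python3 -m crank '[[[0.4,-0.03,0],0,240],[[0.3,0,0],0,240]]' >/dev/null;python3 m.py
python3 -m crank '[[[0.2,0,0],0,240]]' >/dev/null;python3 m.py
python3 -m crank '[[[0.2,0,0],0,240]]' >/dev/null;python3 m.py
python3 -m crank '[[[0.2,0,0],0,240]]' >/dev/null;python3 m.py
```

```text
t 17.75 y_az -14.56 Mz 0.034 M [-0.01 -0.07  0.03] F [-0.4  0.4 -1.3] j7 -0.30 eff7 0.126 pos [ 0.49   -0.0888  0.1098] w 0.125
   t 17.85 y_az -14.52 Mz -0.032 M [-0.07 -0.1  -0.03] F [ 0.8  0.4 -1.6] j7 -0.31 eff7 0.044 pos [ 0.4906 -0.0866  0.1098] w 0.124
   t 17.95 y_az -14.52 Mz 0.002 M [ 0.   -0.12  0.  ] F [-0.6  0.5 -1. ] j7 -0.31 eff7 0.080 pos [ 0.491  -0.0848  0.1098] w 0.123
   t 18.05 y_az -14.53 Mz 0.012 M [-0.05 -0.11  0.01] F [-0.1  0.2 -0.9] j7 -0.31 eff7 0.088 pos [ 0.4915 -0.0829  0.1097] w 0.126
```

```bash
python3 -m crank '[[[0.15,0,0],0,240]]' >/dev/null;python3 m.py
python3 -m crank '[[[0.15,0,0],0,240]]' >/dev/null;python3 m.py
python3 -m crank '[[[0.15,0,0],0,240]]' >/dev/null;python3 m.py
python3 -m crank '[[[0.15,0,0],0,240]]' >/dev/null;python3 m.py
```

```text
t 18.15 y_az -14.52 Mz -0.014 M [-0.07 -0.12 -0.01] F [ 0.3 -0.2 -1.2] j7 -0.32 eff7 0.047 pos [ 0.4919 -0.0814  0.1097] w 0.124
   t 18.25 y_az -14.53 Mz 0.007 M [-0.05 -0.    0.01] F [-0.5 -0.7 -1.2] j7 -0.32 eff7 0.063 pos [ 0.4922 -0.0801  0.1097] w 0.127
   t 18.35 y_az -14.54 Mz -0.008 M [-0.07 -0.06 -0.01] F [-0.3  0.3 -0.3] j7 -0.32 eff7 0.067 pos [ 0.4926 -0.0786  0.1097] w 0.122
   t 18.45 y_az -14.53 Mz 0.011 M [-0.01 -0.1   0.01] F [ 0.4  0.1 -1.6] j7 -0.33 eff7 0.067 pos [ 0.493  -0.0772  0.1097] w 0.121
```

The tip is now inside the hole, with no force. Continuing.

```bash
python3 -m crank '[[[0.25,0,0],0,240],[[0.25,0,0],0,240]]' >/dev/null;python3 m.py
python3 -m crank '[[[0.25,0,0],0,240],[[0.25,0,0],0,240]]' >/dev/null;python3 m.py
python3 -m crank '[[[0.25,0,0],0,240],[[0.25,0,0],0,240]]' >/dev/null;python3 m.py
python3 -m crank '[[[0.25,0,0],0,240],[[0.25,0,0],0,240]]' >/dev/null;python3 m.py
```

```text
t 18.65 y_az -14.53 Mz -0.012 M [-0.01 -0.1  -0.01] F [-0.4  0.8 -0.6] j7 -0.34 eff7 0.119 pos [ 0.4943 -0.0722  0.1097] w 0.124
   t 18.85 y_az -14.53 Mz 0.013 M [-0.06 -0.09  0.01] F [-0.3 -0.2 -1.4] j7 -0.35 eff7 0.110 pos [ 0.4955 -0.0673  0.1097] w 0.126
   t 19.05 y_az -14.53 Mz -0.003 M [-0.04 -0.03 -0.  ] F [-0.3 -0.2 -1.6] j7 -0.36 eff7 0.110 pos [ 0.4968 -0.0625  0.1097] w 0.122
   t 19.25 y_az -14.52 Mz 0.024 M [ 0.02 -0.13  0.02] F [ 0.7  0.7 -0.1] j7 -0.37 eff7 0.110 pos [ 0.498  -0.0577  0.1097] w 0.127
```

```bash
python3 -m crank '[[[0.25,0,0],0,240],[[0.25,0,0],0,240],[[0.2,0,0],0,240]]' >/dev/null;python3 m.py
python3 -m crank '[[[0.15,0,0],0,240]]' >/dev/null;python3 m.py
python3 -m crank '[[[0.15,0,0],0,240]]' >/dev/null;python3 m.py
python3 -m crank '[[[0.1,0,0],0,240]]' >/dev/null;python3 m.py
python3 -m crank '[[[0.1,0,0],0,240]]' >/dev/null;python3 m.py
```

```text
t 19.55 y_az -14.52 Mz -0.031 M [-0.09 -0.06 -0.03] F [-0.5  0.7 -0.7] j7 -0.38 eff7 0.067 pos [ 0.4998 -0.0509  0.1097] w 0.123
   t 19.65 y_az -14.52 Mz 0.018 M [ 0.   -0.12  0.02] F [ 0.1 -0.2 -1.2] j7 -0.39 eff7 0.042 pos [ 0.5002 -0.0494  0.1097] w 0.122
   t 19.75 y_az -14.53 Mz 0.006 M [-0.04 -0.02  0.01] F [-0.3 -0.4 -2. ] j7 -0.39 eff7 0.061 pos [ 0.5005 -0.0481  0.1097] w 0.122
   t 19.85 y_az -14.53 Mz 0.002 M [-0.05 -0.06  0.  ] F [-0.4 -0.3 -0.4] j7 -0.39 eff7 0.024 pos [ 0.5008 -0.0471  0.1097] w 0.125
   t 19.95 y_az -14.53 Mz -0.021 M [-0.06 -0.05 -0.02] F [ 0.5 -0.9 -1.3] j7 -0.39 eff7 0.040 pos [ 0.501  -0.0463  0.1097] w 0.126
```

```bash
python3 -m crank '[[[0.1,0,0],0,240]]' >/dev/null;python3 m.py
python3 -m crank '[[[0.1,0,0],0,240]]' >/dev/null;python3 m.py
python3 -m crank '[[[0.1,0,0],0,240]]' >/dev/null;python3 m.py
python3 -m crank '[[[0.1,0,0],0,240]]' >/dev/null;python3 m.py
python3 - <<'E'
from h import *
p,d=get_image("scene");crop(p,182,197,30,25,13,"pics/s11.png")
E
```

```text
t 20.05 y_az -14.53 Mz -0.033 M [-0.03 -0.01 -0.03] F [-0.1 -0.3 -0.2] j7 -0.40 eff7 0.043 pos [ 0.5013 -0.0453  0.1097] w 0.122
   t 20.15 y_az -14.54 Mz 0.040 M [-0.02 -0.09  0.04] F [ 1.1  0.4 -1.3] j7 -0.40 eff7 0.044 pos [ 0.5015 -0.0443  0.1097] w 0.124
   t 20.25 y_az -14.53 Mz 0.057 M [-0.09 -0.05  0.06] F [ 0.  -0.5 -1.3] j7 -0.40 eff7 0.044 pos [ 0.5018 -0.0433  0.1097] w 0.125
   t 20.35 y_az -14.53 Mz 0.027 M [-0.27 -0.    0.03] F [ 0.1 -0.8 -0.2] j7 -0.40 eff7 0.040 pos [ 0.502  -0.0424  0.1097] w 0.121
```

View pics/s11.png

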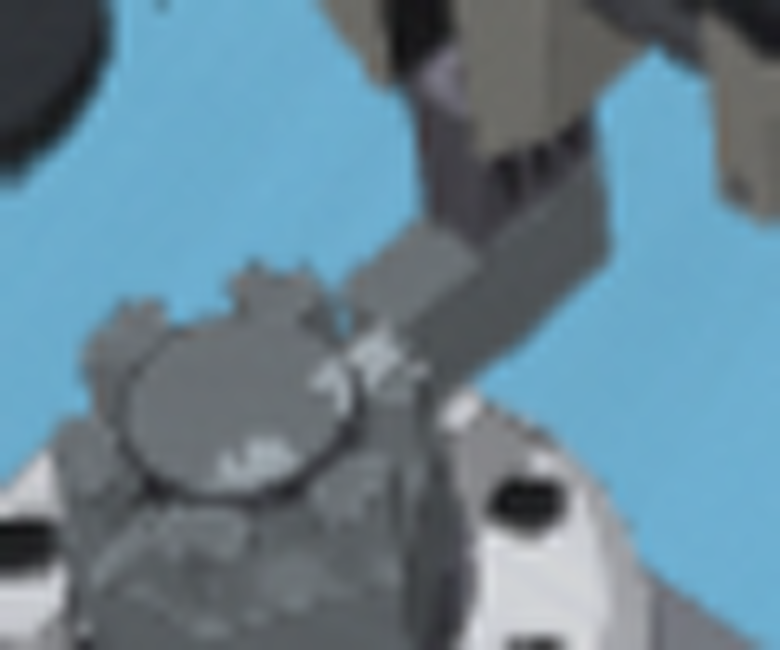

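The foot is nearly against the nut, with a sliver of gap at (340,300). I'll feel for contact in small steps.

```bash
python3 -m crank '[[[0.05,0,0],0,240]]' >/dev/null;python3 m.py
python3 -m crank '[[[0.05,0,0],0,240]]' >/dev/null;python3 m.py
python3 -m crank '[[[0.05,0,0],0,240]]' >/dev/null;python3 m.py
```

```text
t 20.50 y_az -14.54 Mz -0.010 M [-0.53  0.07 -0.01] F [ 0.  -1.6  0.3] j7 -0.40 eff7 0.014 pos [ 0.5021 -0.0422  0.1097] w 0.127
   t 20.60 y_az -14.55 Mz 0.059 M [-0.79  0.16  0.06] F [-1.  -2.5  0.3] j7 -0.40 eff7 0.011 pos [ 0.5022 -0.042   0.1097] w 0.126
   t 20.70 y_az -14.56 Mz 0.021 M [-1.23  0.25  0.02] F [-1.9 -4.   2.5] j7 -0.41 eff7 0.006 pos [ 0.5023 -0.0417  0.1098] w 0.120
```

Contact built steadily to 4.5 N along the pin, so the foot is on the nut. I'll relax, hold, and release.

```bash
python3 -m crank '[[[-0.05,0,0],0,240],[[0,0,0],0,240],[[0,0,0],0,240]]' 10 >/dev/null;python3 m.py
python3 -m crank '[[[0,0,0],0,215],[[0,0,0],0,190],[[0,0,0],0,150],[[0,0,0],0,80],[[0,0,0],0,0]]' >/dev/null;python3 m.py
python3 -m crank '[[[0,0,0],0,0],[[0,0,0],0,0]]' >/dev/null;python3 m.py
python3 -m crank '[[[0,0,-1.5],0,0],[[0,0,-3],0,0],[[0,0,-4],0,0],[[0,0,-4],0,0]]' >/dev/null;python3 m.py
python3 -m crank '[[[-4,0,0],0,0],[[-4,0,0],0,0],[[-4,0,0],0,0],[[-4,0,0],0,0],[[-4,0,0],0,0]]' >/dev/null;python3 m.py
python3 - <<'E'
from h import *
for n in("scene","top"):
    p,d=get_image(n);np.savez(f"im_{n}5.npz",p=p,d=d)
    if n=="scene": crop(p,182,197,35,30,11,"pics/s12.png")
    else: crop(p,222,155,40,35,10,"pics/t12.png")
    P=cloud(n,d);m=(P[...,2]>.125)&(P[...,2]<.145)&(np.hypot(P[...,0]-.502,P[...,1]+.045)<.03)
    print(n,m.sum(),P[m].mean(0),np.percentile(P[m][:,2],90),cv2.minAreaRect((P[m][:,:2]*1000).astype(np.float32)))
E
```

```text
t 21.00 y_az -14.54 Mz -0.046 M [-0.76  0.03 -0.05] F [ 0.4 -3.6  1. ] j7 -0.40 eff7 0.015 pos [ 0.5024 -0.0416  0.1098] w 0.128
   t 21.50 y_az -14.52 Mz 0.013 M [-0.04 -0.06  0.01] F [ 0.4  0.  -0.4] j7 -0.40 eff7 0.000 pos [ 0.5023 -0.0412  0.1097] w 0.456
   t 21.70 y_az -14.53 Mz -0.027 M [-0.03 -0.14 -0.03] F [ 0.6 -0.3  0.1] j7 -0.40 eff7 0.000 pos [ 0.5022 -0.0414  0.1097] w 0.634
   t 22.10 y_az -14.52 Mz 0.023 M [-0.06 -0.13  0.02] F [ 1.6 -1.  -0.2] j7 -0.35 eff7 -0.244 pos [ 0.5018 -0.0413  0.2359] w 0.966
   t 22.60 y_az -14.52 Mz -0.034 M [-0.04 -0.13 -0.03] F [-0.1  0.9 -1.5] j7 0.08 eff7 -1.732 pos [ 0.4514 -0.2365  0.2349] w 1.001
scene 98 [ 0.49907204 -0.04723815  0.13036023] 0.1328714260692971 ((499.8816833496094, -49.13347625732422), (24.37493896484375, 13.257186889648438), 74.25007629394531)
top 61 [ 0.50017645 -0.04816206  0.13143833] 0.13368237858262036 ((500.3759460449219, -48.136051177978516), (23.771286010742188, 12.007786750793457), 75.83381652832031)
```

View pics/s12.png

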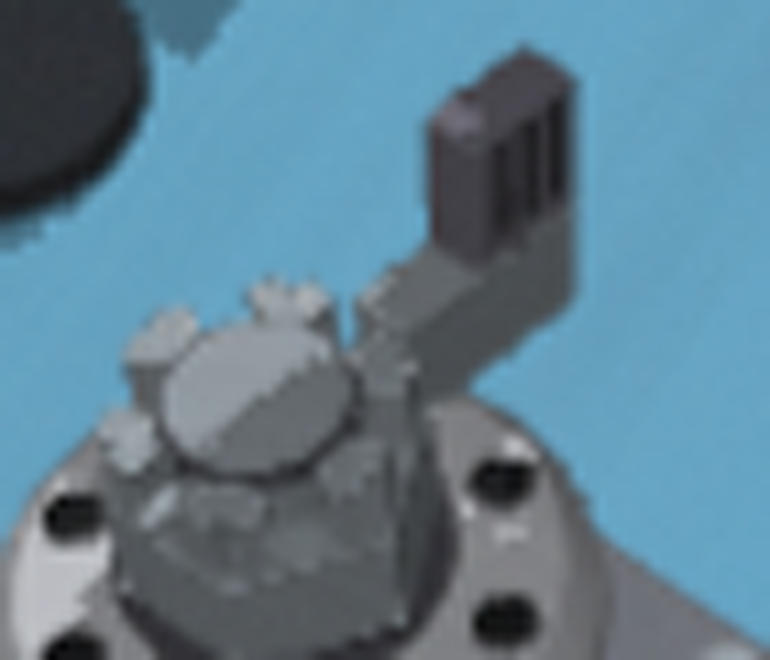

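View pics/t12.png

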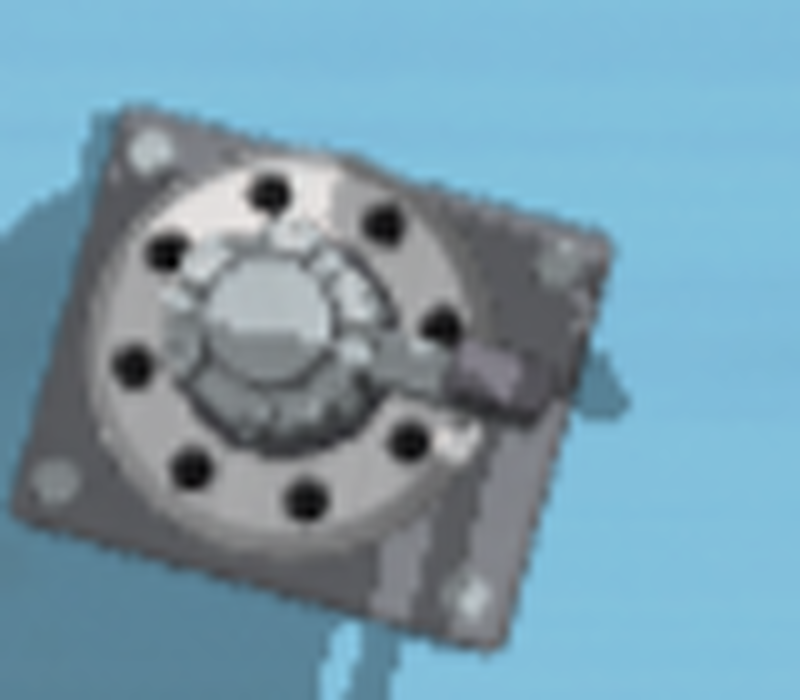

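The pin is in and released, and the plate yaw reads 74 to 76°. The plate seems a few mm further back than nominal and has sagged slightly, so I'll measure depth of insertion and tilt.

```bash
python3 - <<'E'
from h import *
dr=np.array([np.cos(np.radians(75.6)),np.sin(np.radians(75.6))]);ay=np.array([dr[1],-dr[0]])
for n,c in(("scene",(.5133,.0057)),("top",(.5146,.0055))):
    z=np.load(f"im_{n}5.npz");P=cloud(n,z['d']);q=P[...,:2]-np.array(c);b=-(q@dr);s=q@ay
    near=(abs(s)<.014)&(b>.018)&(b<.08)&(P[...,2]>.08)
    pl=near&(P[...,2]>.127);B=b[pl];Z=P[...,2][pl]
    print(n,"plate top b",np.round(np.percentile(B,[3,50,97]),4),"s",np.round(np.percentile(s[pl],[3,50,97]),4),"z slope",np.polyfit(B,Z,1))
    ft=near&(P[...,2]>.1)&(P[...,2]<.114)&(b<.042)
    print("foot top b",np.round(np.sort(b[ft])[:5],4),"n",ft.sum(),"z fit (at b=.03)",np.polyfit(b[ft]-.03,P[...,2][ft],1))
    al=near&(b>.05);print("back b max",np.round(np.percentile(b[al],[90,97,99.5]),4))
# model overlay scene
p=np.load("im_scene5.npz")['p'];big=cv2.resize(p[155:235,140:230,::-1],None,fx=8,fy=8,interpolation=cv2.INTER_CUBIC)
ax=np.array([.5133,.0057])
def pt(b,s,zz):
    X=ax-dr*b+ay*s;u,v=proj("scene",[*X,zz]);return int((u-140+.5)*8),int((v-155+.5)*8)
for off,col in((0,(0,0,255)),(.004,(0,255,0))):
    for (b0,b1,z0,z1) in((.023,.063,.0855,.1095),(.039,.063,.1095,.1355)):
        b0+=off;b1+=off
        c=[[pt(b,s,zz) for b,s in((b0,-.006),(b0,.006),(b1,.006),(b1,-.006))] for zz in(z0,z1)]
        cv2.polylines(big,[np.array(c[1])],True,col,1)
        cv2.line(big,c[0][0],c[1][0],col,1);cv2.line(big,c[0][3],c[1][3],col,1)
t=np.linspace(0,6.28,60);cv2.polylines(big,[np.array([pt(.015*np.cos(x),.015*np.sin(x),.112) for x in t])],True,(255,255,0),1)
cv2.imwrite("pics/ov.png",big[:600])
E
```

```text
scene plate top b [0.0449 0.054  0.0677] s [-0.0056 -0.0007  0.0058] z slope [-0.02515753  0.13218243]
foot top b [0.0182 0.0185 0.0185 0.0189 0.019 ] n 95 z fit (at b=.03) [-0.19612726  0.10595161]
back b max [0.0651 0.0675 0.0688]
top plate top b [0.0443 0.0558 0.0668] s [-0.0061 -0.0005  0.0052] z slope [-0.02890907  0.13313848]
foot top b [0.018  0.0181 0.0183 0.0187 0.0189] n 62 z fit (at b=.03) [-0.09992477  0.10540957]
back b max [0.0649 0.0669 0.0673]
```

View pics/ov.png

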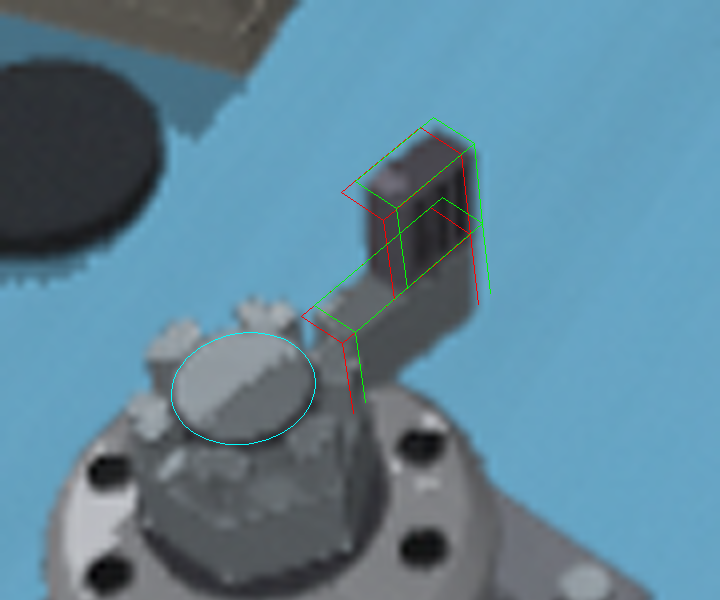

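The pin tip shows at the far side, at (158,505) in s12. The sag is about 0.08 rad, which the 1.25 mm clearance explains, and the foot is home to within 1–2 mm. I'll check the nut phase once more and hand in.

```bash
python3 -m crank '[[[0,0,0],0,0],[[0,0,0],0,0]]' >/dev/null; python3 - <<'E'
from nut import *
from cell import workorder
for n,c in(("scene",(.5133,.0057)),("top",(.5146,.0055))):
    for k in(1,5):
        z=np.load(f"im_{n}{k}.npz");print(n,k,phase(n,z['p'],z['d'],*c))
p,d=get_image("scene");P=cloud("scene",d);m=(P[...,2]>.125)&(P[...,2]<.145)&(np.hypot(P[...,0]-.502,P[...,1]+.045)<.03);print(P[m].mean(0),monitor.observe()['clock'])
print(workorder.sign_off())
E
```

```text
scene 1 (np.float64(18.115602731705614), np.float64(0.4399347832952817), np.int64(122))
scene 5 (np.float64(16.93873496981974), np.float64(0.40411623141663355), np.int64(134))
top 1 (np.float64(16.535784258786393), np.float64(0.547635600684059), np.int64(71))
top 5 (np.float64(16.49100709690891), np.float64(0.4418358509698324), np.int64(77))
[ 0.49868042 -0.04788072  0.13023492] 22.95
the job is handed in; nothing more can be done
None
```

I tightened the nut and fitted the locking pin through slot and hole, then let go and handed the job in at about 23 s; the hand-in gave no verdict.

- **Nut:** I gripped it by its flats and turned it clockwise. It ran loose for about 102° while the slots that passed were ignored, then came tight when the torque jumped from 0.04 to 0.34 N m. I went on about 20° to the first slot that lined up, allowing for the 0.04 rad spring-back.
- **Nut after release:** The slot sat at about 76°. I took the hole as lying along the stand base's long axis (75.5–75.9°), which matched the dark patch seen in the slot. The two cameras showed no loosening between then and the end.
- **Pin:** It went in without noticeable force until the foot met the nut at about 4.5 N. I then opened the gripper, lifted and moved clear.

**Last checks:**
- The plate pointed along 74–76°, and it was in much the same place in the two final pictures.
- The tip seemed to show at the far side of the hole.
- The pin sags by roughly 0.08 rad, inside the 0.15 rad limit, and its foot looks to have settled 1–3 mm back from fully home. That should leave it inside the 6 mm limit.

**Checks that disagreed:** The scene camera put the pin's sideways offset about 2 mm away from what the top camera and the feel of the nut gave. I settled it with one close picture of the tip at the slot, and the easy entry bore that out.

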